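# Refit the cleaned roller in the bottle roller mixer and start it

## Robot

A 6-joint arm with a two-finger parallel gripper is mounted at the origin on the work surface. World frame = base frame: x ahead of the robot, y to its left, z up, the work surface at z = 0. Lengths are in m, angles in rad, forces in N, time in s.
With the tool pointing down it reaches from about 0.325 to 0.775 m from the base axis. Payload 5.5 kg.
Tool frame: the origin (TCP) lies midway between the tips of the shut fingers; the grasp point (between the pads) lies 19 mm behind it (manip.pinch_z is the distance from the TCP to the grasp point, in m); z points along the fingers, y is the direction in which the jaws open and shut (so a half turn about z gives the same grasp; the last joint's range is limited). The gripper opens to 85 mm and grips with 20 to 120 N. Pads are 22 mm wide; open, the fingers measure 114 mm over their backs; the gripper's body (76 mm by 85 mm) begins 54 mm behind the grasp point. The pads swing forward as they close: fully open they stand 13 mm farther back than shut.
Start: joints at [-1.364, 0.091, 1.231, -0, 1.82, -0.057], TCP at [0.156, -0.579, 0.231] pointing down, gripper open.
Joint ranges: [-2.87, 2.87], [-0.86, 2.18], [0.17, 2.46], [-1.51, 4.65], [0.06, 2.69], [-2.65, 2.65]. Speed limits (rad/s): [2.57, 2.57, 3.01, 3.14, 3.14, 3.14].

## Interface

Orientations are given as a unit quaternion [w, x, y, z].
In Python, from bench import manip gives the robot as it stands.
- The arm moves only by the tool step_arm, never from a script. Its argument "increments" is one flat list of numbers, 5 for each row, row after row: the shift along the tool's x, y, z in m, then the turn about the tool's z in degrees, then the closure, from 0 (fully open) to 1 (shut). A call has exactly 8 rows; each row shifts and turns the commanded pose from where the row before left it, along the tool's axes as they then stand; what a row does not reach is not made up. A row lasts 1/12 s, in which the tool goes at most 41.7 mm and 7.16 degrees, less where a joint would pass 70% of its speed; a pose out of reach is approached as far as the arm can. A call is refused whole if a number of a shift passes 0.0417 or a number of a turn 7.16, either way. A call with a gripper value outside its range is refused whole. The fingers move at their own pace and stop on an object; "force" is the grip in N (left out, the last holds). Time passes only in rows, so rows that do not move let the fingers close, or fill a call up. It gives the time, the measured TCP pose, the force and the opening at its end, in the units of the state.
- manip.observe(): the state, without advancing time (a new reading comes with each control period).
- manip.capture(name): name is "scene" or "top" or "wrist"; returns (picture, depth): 480x640x3 uint8, red, green, blue; 480x640 float32, m along the optical axis (not along the pixel's ray), 0 where there is no reading.
- manip.camera_params(name): a dict with "fx", "fy", "cx", "cy" (pixels), "k1" (the pictures are not rectified: a ray, as slopes to the right and down, at radius r is drawn at 1 + k1 r^2 times it, then the intrinsics apply), "world_from_camera" (4x4, takes a point from camera to world coordinates). Camera axes: x right, y down, z forward; pixel columns grow to the right and rows downward; lengths in m; the calibration is good to about 2 mm. A picture is of the moment at which its call begins: read the wrist's pose just before it. camera_params takes no time and is no camera call; for the wrist camera it gives the pose at the moment of the call.
- manip.sign_off(): hands the job in, once; it reports no verdict.
Trained networks look in the newest picture that a camera, given by its name, has taken for a name from the list of things; names that differ only in an ending like _2 or _b are one class to them, and where a whole thing is asked for, a point or a joint stands for the part that bears it (a point fixed in the world has none). Each returns a list of dicts, best first, with "conf" (0 to 1); they miss things now and then, are a little off and sometimes report something else, mostly with a low value. They report only what shows in the picture. A call takes as long as a camera call. They do not tell look-alikes from the thing itself.
- manip.spot_in(name, camera): "position" ([x, y, z] in m, in the coordinates of the camera as it stood for that picture, good to about 4 mm: the middle of the surface that is visible of it).
- manip.tip_of(name, camera): "position" ([x, y, z] in m, in the coordinates of the camera as it stood for that picture, good to about 4 mm: a listed point, or the origin of a listed thing).
The state is a dict: "time": time; "qpos": joint angles; "joint_vel": joint speeds; "joint_efforts": joint torques, N m; "eef_pos": TCP position; "tool_rot": TCP orientation; "wrist_force": force on the tool from outside, world axes, zero at the start; "torque": the same for the moment, N m; "grip_width": opening from 0.0 (shut) to 1.0 (fully open).
Only numpy, scipy, OpenCV 4.12 (cv2) and the standard library are available. Lean on these libraries where they do the work, as an engineer would, in place of code of your own. Each camera call takes 0.05 s, during which the arm holds its last target.

## Task

The clean roller is lying in its draining cradle: fit it back into the empty front bay of the bottle roller. Push one end into the orange spring cup with the roller tipped up, then bring the other end down the groove in the drive tower until it snaps fully home, and let go. Then start the machine with a light press on the green key, and disturb nothing else on the bench.

Things in the scene. Friction and masses are not known exactly. Their poses are not given: they have to be found in the camera images.
- roller: Loose roller, the same either way round: ribbed dark rubber sleeve 32 mm in diameter and 126 mm long, with a steel stub 12 mm in diameter and 12 mm long (chamfered nose) at each end, 150 mm overall, about 0.2 kg. Origin at its middle, y axis along its length.
- cradle: White draining cradle, fixed: tray 105 x 190 x 14 mm (x, y, z) with two V supports, 7 mm thick, 45 mm either side of its middle, which carry the roller along the cradle's y axis, its axis 50 mm above the bench; it may lie some mm off the middle lengthwise. Nothing else is higher than 4 mm under the roller. Origin under the tray's centre.
- mixer: Fixed off-white bottle roller, 240 mm deep (x), 228 wide (y); its front, a panel sloped 31 degrees, faces its -x. Origin on the bench under the middle of the empty front bay, z up. A second roller stays 76 mm behind (+x) the bay. Deck under the bay 47 mm above the bench. The drive tower (+y side) is 145 mm high, the spring bracket (-y side, its face 90 mm from the bay's middle) 105 mm.
- bay (a point): Middle of the empty front bay, on its axis, 85 mm above the bench. Axes as the mixer's: y along the bay, towards the drive tower. A roller fully home has its origin here and lies along y.
- socket (a point): On the bay's axis in the drive tower's face, 66 mm to +y of bay. A guide groove 17 mm wide, 5 mm deep runs down the face from the tower's top to 8 mm above the axis; below it lies the drive socket, 9 mm deep from the face, its floor 6.5 mm under the axis. The stub rests on that floor and the spring snaps it 4 mm farther in, under the groove's end.
- cup_rest (a point): Centre of the mouth of the orange spring cup as it stands unpressed, 61 mm to -y of bay, on the bay's axis, fixed to the mixer. The cup is a cone open to +y: 22 mm wide at the mouth, 14 mm at its floor, 8 mm deep (outside 33 mm). It slides to -y against a spring.
- spring_cup (a joint): How far the spring cup is pushed in, 0 to 0.018 m. The push needed is 5.4 N to start it, rising 0.45 N per mm. With a roller fully home it reads about 0.006; a level roller clears the groove's bottom above about 0.011.
- start_key: Green membrane start key in the middle of the sloped panel, 26 mm (up the slope) x 30 mm, 2.5 mm proud. Origin at the centre of its surface, z axis square out of the panel (31 degrees from vertical, leaning to the mixer's -x), y axis along the mixer's y. It gives 2 mm at most, 4 N per mm, and switches at 4 N held for 0.1 s. More than 25 N spoils it.
- tube_rack: White tube rack, 100 x 200 x 45 mm, with four small tubes standing in it up to 68 mm; loose, stands beside the cradle on the blue mat. Origin under its centre.
- tip_box: Blue pipette tip box with frosted lid, 85 x 122 x 98 mm, loose. Origin under its centre.
- tube_stand: Light blue block, 55 x 100 x 45 mm, with two capped tubes standing to 117 mm, loose. Origin under its centre.
- media_bottle: Glass bottle with blue cap, 70 mm in diameter, 138 mm tall, loose. Origin under its centre.
- spray_bottle: White spray bottle with blue trigger, 84 mm in diameter, 221 mm tall, loose. Origin under its centre.
- discard_pot: Clear open pot, 96 mm in diameter, 100 mm tall, loose. Origin under its centre.
Mind the look-alikes: they are no part of the job. Of the things that look like the roller, the smaller one is meant.

How it is judged:
On the way, in this order (a step that is already met when the one before it is completed fails the run):
1. the roller, tipped up by more than 8 degrees, presses the spring cup in by more than 4 mm (value of joint spring_cup above 0.004 m and distance between roller and bay below 0.07 m and (angle between roller's own y axis and vertical below 1.43 rad or angle between roller's own y axis and vertical above 1.71 rad)), for 0.1 s.
2. the roller lies fully home in the bay and is let go (x of roller in the frame of bay between -0.004 and 0.004 m and y of roller in the frame of bay between -0.0025 and 0.003 m and z of roller in the frame of bay between -0.005 and 0.005 m and angle between the y axis of roller and the y axis of bay, either way round below 0.06 rad and contact force between roller and the fingers below 0.3 N), for 0.2 s.
3. the green start key is pressed with more than 4 N (contact force between start_key and anything else above 4 N), for 0.1 s.
At the end, for the whole second after the job is handed in: The roller lies at rest in the front bay: its middle within 4 mm across, 2.5 mm lengthwise and 5 mm in height of the bay's middle, its axis within 3.4 degrees of the bay's; the start key has been pressed once the roller was home, and is let go (x of roller in the frame of bay between -0.004 and 0.004 m and y of roller in the frame of bay between -0.0025 and 0.003 m and z of roller in the frame of bay between -0.005 and 0.005 m and angle between the y axis of roller and the y axis of bay, either way round below 0.06 rad and linear speed of roller below 0.02 m/s and contact force between start_key and anything else below 0.5 N); the robot touches nothing.
It fails at once if the start key is pressed with more than 25 N (contact force between start_key and anything else above 25 N).
It fails at once if a bystander is moved by more than 20 mm (distance of any of tube_rack, tip_box, tube_stand, media_bottle, spray_bottle, discard_pot from where it was at the start of the episode above 0.02 m).
It also fails if it takes over 53 s, if anything falls off the work surface, if the arm or the gripper's body presses on something with over 40 N, if the wrist force passes 120 N, or if a joint passes its speed limit or range.

## Working session

There is one attempt and no reset: what is moved stays moved. The work goes in short steps, Python scripts to look and compute and a tool call to move; the robot and the scene stay as the last step left them, time stands still between calls to the robot, and variables do not carry over. Pictures are saved under pics/ and viewed, and the job is handed in when it is done.

Besides the shell and the picture viewer there is one more tool, called after "Emit:" as name(argument=value, ...) on one line, values as JSON. step_arm: Moves the arm, as the interface text tells. Its arguments: {"type":"object","properties":{"increments":{"type":"array","items":{"type":"number"}},"force":{"type":"number"}},"required":["increments"]}

```bash
ls; mkdir -p pics; cat > h.py <<'E'
import numpy as np, cv2
from bench import manip
def cap(name,fn=None):
    p=manip.camera_params(name); im,d=manip.capture(name)
    if fn: cv2.imwrite('pics/'+fn,im[:,:,::-1])
    return im,d,p
def c2w(p,x):
    T=np.array(p['world_from_camera']); return T[:3,:3]@np.array(x)+T[:3,3]
def px(p,u,v,d):
    K=np.array([[p['fx'],0,p['cx']],[0,p['fy'],p['cy']],[0,0,1]])
    q=cv2.undistortPoints(np.array([[[u,v]]],float),K,np.array([p['k1'],0,0,0.]))[0,0]
    return c2w(p,[q[0]*d,q[1]*d,d])
def w2p(p,X):
    T=np.linalg.inv(np.array(p['world_from_camera'])); x=T[:3,:3]@np.array(X)+T[:3,3]
    s=x[:2]/x[2]; f=1+p['k1']*(s@s)
    return np.array([p['fx']*s[0]*f+p['cx'],p['fy']*s[1]*f+p['cy']])
E
python3 - <<'E'
from h import *
np.set_printoptions(precision=4,suppress=True)
s=manip.observe(); print({k:np.round(v,4) for k,v in s.items()}, manip.pinch_z)
for n in ('scene','top','wrist'):
    im,d,p=cap(n,n+'0.png'); print(n,p['fx'],p['k1'],np.array(p['world_from_camera']))
    np.savez('pics/'+n+'0.npz',d=d)
E
```

```text
pics
{'time': np.float64(0.0), 'qpos': array([-1.3637,  0.0919,  1.2319,  0.    ,  1.8198, -0.0567]), 'joint_vel': array([-0.0013, -0.0004, -0.0014, -0.001 ,  0.0014,  0.0011]), 'joint_efforts': array([ -0.0007, -45.8737, -41.8024,  -0.0002,   0.0117,  -0.    ]), 'eef_pos': array([ 0.1564, -0.579 ,  0.2301]), 'tool_rot': array([-0.001 ,  0.9913,  0.1315, -0.0001]), 'wrist_force': array([ 0.7034,  0.1503, -0.4552]), 'torque': array([ 0.0022, -0.0149, -0.0206]), 'grip_width': np.float64(0.9999)} 0.0187
scene 456.72819588957253 -0.10837567498911004 [[ 0.8594  0.3283 -0.3919  1.0597]
 [ 0.5112 -0.5597  0.6522 -0.9143]
 [-0.0052 -0.7609 -0.6488  0.961 ]
 [ 0.      0.      0.      1.    ]]
top 534.0453144459304 -0.15101072725259132 [[-0.0022 -0.9896  0.1436  0.3789]
 [-0.9999  0.0039  0.0118 -0.0558]
 [-0.0122 -0.1435 -0.9896  1.2793]
 [ 0.      0.      0.      1.    ]]
wrist 390.38664575099233 -0.04034136762550209 [[ 0.2604 -0.916  -0.3052  0.2344]
 [-0.9655 -0.2479 -0.0798 -0.5587]
 [-0.0025  0.3154 -0.949   0.3717]
 [ 0.      0.      0.      1.    ]]
```

View pics/scene0.png

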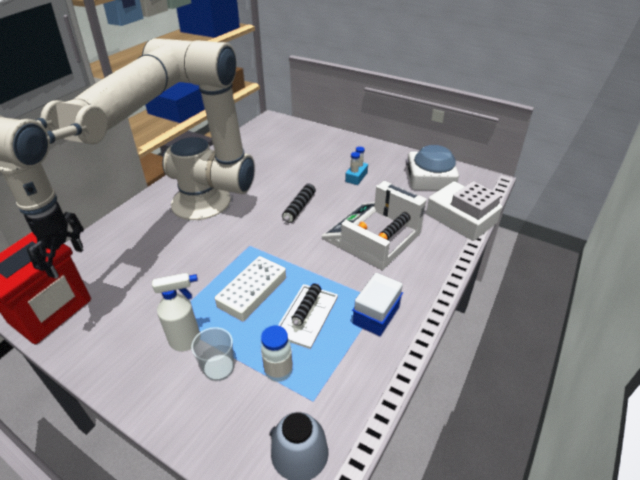

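View pics/top0.png

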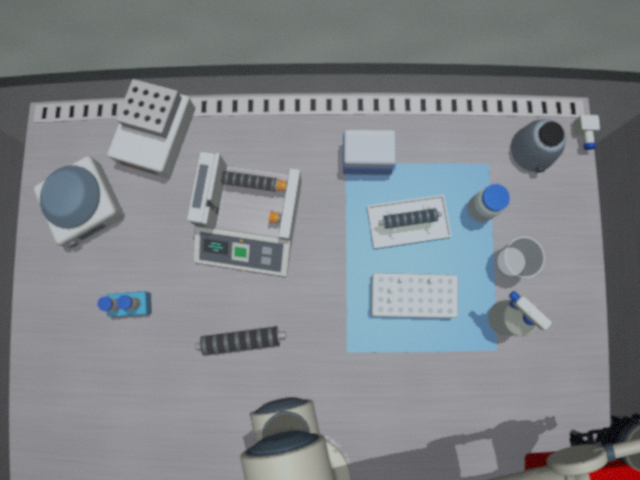

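View pics/wrist0.png

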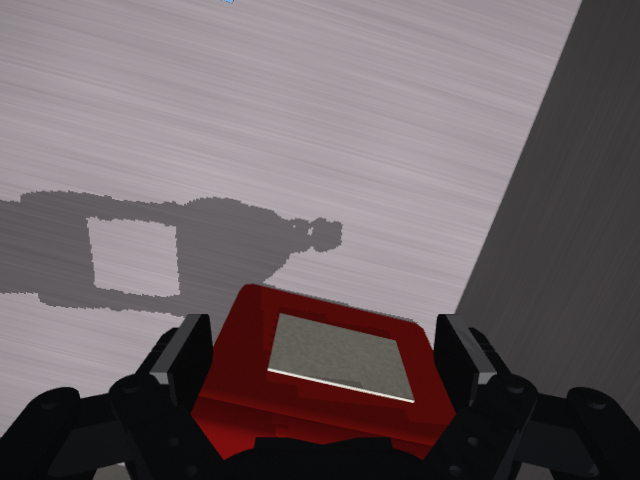

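```bash
python3 - <<'E'
from h import *
np.set_printoptions(precision=4,suppress=True)
for cam in ('top','scene'):
    im,d,p=cap(cam)
    for n in ('roller','cradle','mixer','bay','socket','cup_rest','start_key','spray_bottle','media_bottle','tip_box','tube_rack'):
        for r in manip.tip_of(n,cam)[:3]:
            w=c2w(p,r['position']); print(cam,n,round(r['conf'],2),w,w2p(p,w))
print(manip.observe()['time'])
E
python3 - <<'E'
import cv2
im=cv2.imread('pics/top0.png')
a=cv2.resize(im[180:260,350:470],None,fx=5,fy=5,interpolation=cv2.INTER_CUBIC)
b=cv2.resize(im[140:285,180:310],None,fx=4,fy=4,interpolation=cv2.INTER_CUBIC)
cv2.imwrite('pics/cA.png',a);cv2.imwrite('pics/cB.png',b)
E
```

```text
top roller 0.68 [ 0.6111 -0.2469  0.0531] [409.0956 218.1409]
top roller 0.65 [0.3251 0.1442 0.0243] [242.2704 341.6884]
top cradle 0.92 [ 0.6173 -0.2552  0.0018] [409.2513 219.5614]
top mixer 0.91 [0.6181 0.1385 0.0014] [247.9375 219.9465]
top mixer 0.57 [ 0.4329 -0.2566 -0.0039] [411.3477 295.5471]
top bay 0.72 [0.6232 0.1423 0.0868] [240.8654 210.9713]
top socket 0.58 [0.6294 0.2034 0.0827] [214.9483 208.8508]
top cup_rest 0.63 [0.6106 0.0755 0.0887] [269.748  216.0209]
top start_key 0.64 [0.5377 0.1512 0.0477] [239.0044 250.1934]
top spray_bottle 0.71 [ 0.3783 -0.4803  0.0005] [503.7084 317.1264]
top media_bottle 0.71 [ 0.642  -0.4316  0.0022] [479.8632 209.5678]
top tip_box 0.6 [ 0.7743 -0.1562 -0.001 ] [367.5493 157.8842]
top tube_rack 0.71 [ 0.4341 -0.2574 -0.0024] [411.7307 295.0185]
scene roller 0.79 [ 0.6107 -0.2493  0.0508] [306.0105 303.3797]
scene roller 0.61 [0.3301 0.1484 0.0246] [298.9582 202.6775]
scene cradle 0.96 [ 0.6142 -0.2481  0.0019] [307.8609 315.601 ]
scene mixer 0.9 [0.6191 0.1413 0.0019] [372.6876 235.9553]
scene bay 0.83 [0.6231 0.1374 0.0859] [375.0909 216.5556]
scene bay 0.26 [ 0.5105 -0.5024  0.0017] [217.368  367.4913]
scene socket 0.8 [0.626  0.203  0.0883] [384.7715 205.4631]
scene cup_rest 0.92 [0.6108 0.0793 0.0879] [363.2255 224.8447]
scene start_key 0.46 [0.5334 0.1517 0.0465] [351.3868 215.2375]
scene spray_bottle 0.74 [0.4141 0.4223 0.0041] [356.489  177.1902]
scene spray_bottle 0.73 [ 0.3751 -0.4777  0.0023] [183.8583 337.3114]
scene media_bottle 0.57 [ 0.6433 -0.4284  0.0022] [278.7877 369.3308]
scene media_bottle 0.33 [ 0.513  -0.5064  0.003 ] [217.0173 368.8359]
scene tip_box 0.63 [ 0.7714 -0.1543  0.0006] [375.4565 315.5017]
scene tip_box 0.57 [0.4158 0.4237 0.0009] [357.0173 177.8419]
scene tube_rack 0.7 [ 0.4324 -0.2553  0.0035] [252.4824 291.6532]
1.35
```

View pics/cA.png

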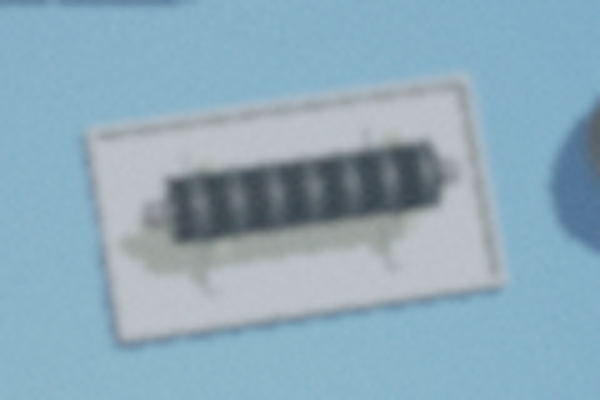

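View pics/cB.png

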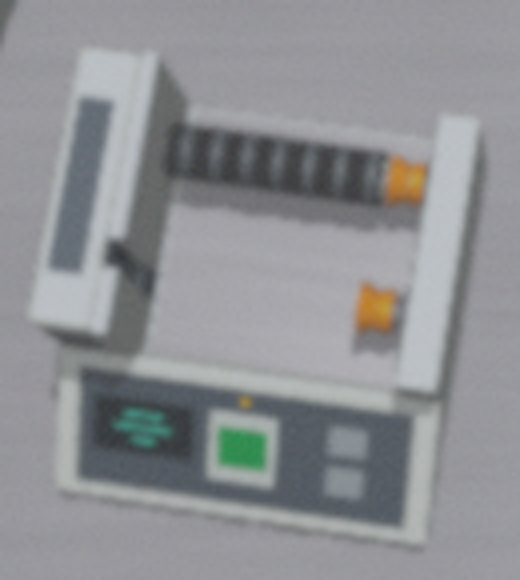

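```bash
cat > plan.py <<'E'
from h import *
import sys
def yaw(s=None):
    s=s or manip.observe(); w,x,y,z=s['tool_rot']
    return np.degrees(np.arctan2(2*(x*y+w*z),1-2*(y*y+z*z)))
def rows(target,yawt,n,clo,cmd=None):
    s=manip.observe(); p0=np.array(s['eef_pos']) if cmd is None else np.array(cmd[:3]); y0=yaw(s) if cmd is None else cmd[3]
    d=(np.array(target)-p0)/n; dt=-((yawt-y0))/n; out=[]
    a=y0
    for i in range(n):
        c,sn=np.cos(np.radians(a)),np.sin(np.radians(a))
        out.append([round(v,4) for v in (d[0]*c+d[1]*sn, d[0]*sn-d[1]*c, -d[2])]+[round(dt,2),clo]); a-=round(dt,2)
    for k in range(0,n,8): print(sum(out[k:k+8],[]))
    print('yaw',y0,'pos',p0)
E
python3 -c "
from plan import *
rows((.61,.06,.27),82.3,24,0)"
```

```text
[np.float64(0.0252), np.float64(-0.0208), np.float64(-0.0016), np.float64(-2.8), 0, np.float64(0.0262), np.float64(-0.0195), np.float64(-0.0016), np.float64(-2.8), 0, np.float64(0.0271), np.float64(-0.0182), np.float64(-0.0016), np.float64(-2.8), 0, np.float64(0.028), np.float64(-0.0169), np.float64(-0.0016), np.float64(-2.8), 0, np.float64(0.0287), np.float64(-0.0155), np.float64(-0.0016), np.float64(-2.8), 0, np.float64(0.0295), np.float64(-0.0141), np.float64(-0.0016), np.float64(-2.8), 0, np.float64(0.0301), np.float64(-0.0126), np.float64(-0.0016), np.float64(-2.8), 0, np.float64(0.0307), np.float64(-0.0111), np.float64(-0.0016), np.float64(-2.8), 0]
[np.float64(0.0312), np.float64(-0.0096), np.float64(-0.0016), np.float64(-2.8), 0, np.float64(0.0316), np.float64(-0.0081), np.float64(-0.0016), np.float64(-2.8), 0, np.float64(0.032), np.float64(-0.0065), np.float64(-0.0016), np.float64(-2.8), 0, np.float64(0.0323), np.float64(-0.005), np.float64(-0.0016), np.float64(-2.8), 0, np.float64(0.0325), np.float64(-0.0034), np.float64(-0.0016), np.float64(-2.8), 0, np.float64(0.0326), np
[... 245 characters left out ...]
, np.float64(0.003), np.float64(-0.0016), np.float64(-2.8), 0, np.float64(0.0323), np.float64(0.0046), np.float64(-0.0016), np.float64(-2.8), 0, np.float64(0.0321), np.float64(0.0062), np.float64(-0.0016), np.float64(-2.8), 0, np.float64(0.0317), np.float64(0.0077), np.float64(-0.0016), np.float64(-2.8), 0, np.float64(0.0313), np.float64(0.0093), np.float64(-0.0016), np.float64(-2.8), 0, np.float64(0.0308), np.float64(0.0108), np.float64(-0.0016), np.float64(-2.8), 0, np.float64(0.0303), np.float64(0.0123), np.float64(-0.0016), np.float64(-2.8), 0, np.float64(0.0296), np.float64(0.0137), np.float64(-0.0016), np.float64(-2.8), 0]
yaw 15.11313782788907 pos [ 0.15644902 -0.57925062  0.23127061]
```

Emit:
step_arm(increments=[0.025,-0.021,-0.005,-2.8,0,0.026,-0.02,-0.005,-2.8,0,0.027,-0.018,-0.005,-2.8,0,0.028,-0.017,-0.005,-2.8,0,0.029,-0.016,-0.005,-2.8,0,0.03,-0.014,-0.005,-2.8,0,0.03,-0.013,-0.005,-2.8,0,0.031,-0.011,-0.005,-2.8,0])

```text
time: 2.02
eef_pos: [0.3081, -0.3632, 0.2717]
tool_rot: [0.0, 0.947, 0.323, 0.0]
wrist_force: [0.0, -0.1, -0.4]
grip_width: 1.002
```

Emit:
step_arm(increments=[0.031,-0.01,0,-2.8,0,0.032,-0.008,0,-2.8,0,0.032,-0.006,0,-2.8,0,0.032,-0.005,0,-2.8,0,0.033,-0.003,0,-2.8,0,0.033,-0.002,0,-2.8,0,0.033,0,0,-2.8,0,0.033,0.001,0,-2.8,0])

```text
time: 2.68
eef_pos: [0.4604, -0.149, 0.2715]
tool_rot: [0.0, 0.866, 0.5, 0.0]
wrist_force: [0.1, -0.5, 0.5]
grip_width: 0.995
```

Emit:
step_arm(increments=[0.032,0.003,0,-2.8,0,0.032,0.005,0,-2.8,0,0.032,0.006,0,-2.8,0,0.032,0.008,0,-2.8,0,0.031,0.009,0,-2.8,0,0.031,0.011,0,-2.8,0,0.03,0.012,0,-2.8,0,0.03,0.014,0,-2.8,0])

```text
time: 3.35
eef_pos: [0.6117, 0.0633, 0.2714]
tool_rot: [0.0, 0.752, 0.659, 0.0]
wrist_force: [0.0, -0.2, -0.1]
grip_width: 0.996
```

```bash
python3 - <<'E'
from plan import *
np.set_printoptions(precision=4,suppress=True)
print(manip.observe()['eef_pos'],yaw())
im,d,p=cap('wrist','w1.png'); np.savez('pics/w1.npz',im=im,d=d,T=np.array(p['world_from_camera']))
for n in ('bay','socket','cup_rest','start_key','mixer'):
    for r in manip.tip_of(n,'wrist')[:2]:
        w=c2w(p,r['position']); print(n,round(r['conf'],2),w,w2p(p,w))
print(p)
E
```

```text
[0.6117 0.0633 0.2714] 82.45764847179638
bay 0.69 [0.6196 0.1376 0.0862] [320.9027 118.4589]
socket 0.92 [0.6321 0.2066 0.0844] [325.153   22.4542]
cup_rest 0.92 [0.6084 0.075  0.0841] [317.6302 195.7428]
cup_rest 0.71 [ 0.6169  0.1391 -0.0014] [318.4383 115.6886]
start_key 0.74 [0.5295 0.1497 0.0389] [222.3267 117.6305]
mixer 0.88 [ 0.6185  0.1386 -0.0017] [320.1159 116.0082]
{'fx': 390.38664575099233, 'fy': 390.38664575099233, 'cx': 322.77338815447376, 'cy': 239.92756788632482, 'k1': -0.04034136762550209, 'world_from_camera': array([[ 0.9913, -0.1247, -0.042 ,  0.6221],
       [-0.1316, -0.941 , -0.3117,  0.1429],
       [-0.0006,  0.3145, -0.9493,  0.4128],
       [ 0.    ,  0.    ,  0.    ,  1.    ]])}
```

View pics/w1.png

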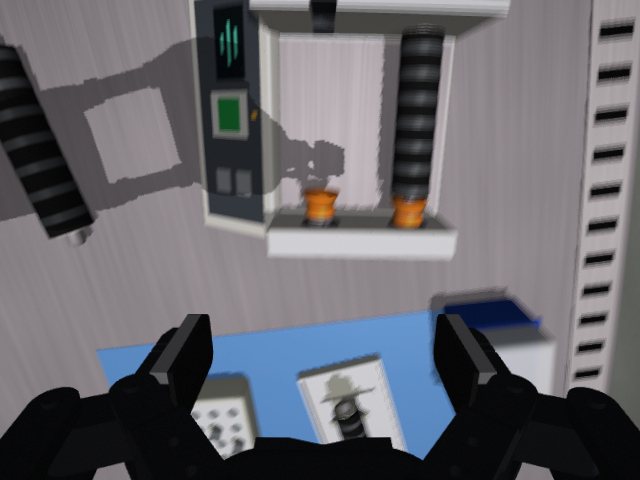

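Emit:
step_arm(increments=[0.03,0,0,0,0,0.03,0,0,0,0,0.02,0,0,0,0,0,0,0,0,0,0,0,0,0,0,0,0,0,0,0,0,0,0,0,0,0,0,0,0,0])

```text
time: 4.32
eef_pos: [0.6217, 0.1396, 0.2717]
tool_rot: [0.0, 0.754, 0.657, 0.0]
wrist_force: [-0.5, -0.4, -0.7]
grip_width: 0.999
```

```bash
python3 - <<'E'
from plan import *
np.set_printoptions(precision=4,suppress=True)
print(manip.observe()['eef_pos'],yaw())
im,d,p=cap('wrist','w2.png'); np.savez('pics/w2.npz',im=im,d=d,T=np.array(p['world_from_camera']))
for n in ('bay','socket','cup_rest','start_key'):
    for r in manip.tip_of(n,'wrist')[:2]:
        w=c2w(p,r['position']); print(n,round(r['conf'],2),w,w2p(p,w))
E
```

```text
[0.6217 0.1396 0.2717] 82.20404153818329
bay 0.72 [0.6183 0.1375 0.0839] [319.662  211.2341]
socket 0.79 [0.63   0.2045 0.0834] [322.5284 130.1812]
cup_rest 0.95 [0.6065 0.0758 0.0851] [316.2186 278.1641]
start_key 0.66 [0.5273 0.1489 0.04  ] [226.2499 201.3795]
```

View pics/w2.png

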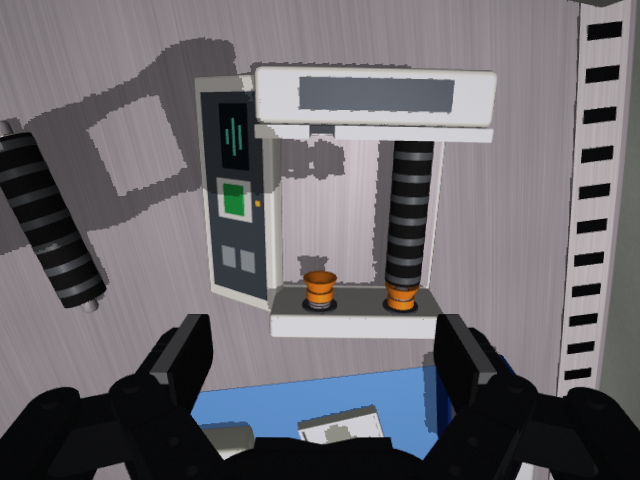

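```bash
cat > geo.py <<'E'
from h import *
def cloud(fn):
    z=np.load(fn); d=z['d'];T=z['T']; p=manip.camera_params('wrist')
    K=np.array([[p['fx'],0,p['cx']],[0,p['fy'],p['cy']],[0,0,1]])
    u,v=np.meshgrid(np.arange(640.),np.arange(480.))
    q=cv2.undistortPoints(np.stack([u,v],-1).reshape(-1,1,2),K,np.array([p['k1'],0,0,0.])).reshape(480,640,2)
    X=np.stack([q[...,0]*d,q[...,1]*d,d],-1)@T[:3,:3].T+T[:3,3]
    X[d<=0]=np.nan
    return X,z['im']
E
python3 - <<'E'
from geo import *
np.set_printoptions(precision=4,suppress=True,linewidth=200)
X,im=cloud('pics/w2.npz')
for u,v in [(375,95),(290,95),(290,132),(322,131),(322,126),(420,134),(350,326),(320,275),(312,285),(320,290),(410,200),(330,220),(234,199),(350,300),(240,400)]: print(u,v,X[v,u])
# along column 350 and 322 rows 60-145
for c in (290,322,350,):
    print(c,[(v,*np.round(X[v,c]*1000,1)) for v in range(118,146,2)])
# line fit of lower face edge of ledge vs. x: deck edge
E
```

```text
375 95 [0.6672 0.2246 0.1446]
290 95 [0.6125 0.2322 0.1432]
290 132 [0.6089 0.2091 0.1447]
322 131 [0.6301 0.2068 0.1441]
322 126 [0.6305 0.2099 0.1435]
420 134 [0.6949 0.1961 0.1439]
350 326 [0.6316 0.0328 0.103 ]
320 275 [0.6095 0.0729 0.0721]
312 285 [0.6029 0.0753 0.0976]
320 290 [0.609  0.0677 0.0939]
410 200 [0.6935 0.141  0.1007]
330 220 [0.6255 0.1179 0.0456]
234 199 [0.5354 0.1502 0.0403]
350 300 [0.6347 0.0436 0.0736]
240 400 [ 0.4768 -0.1195  0.    ]
290 [(118, np.float64(610.3), np.float64(217.9), np.float64(144.2)), (120, np.float64(609.9), np.float64(216.6), np.float64(142.5)), (122, np.float64(609.7), np.float64(215.4), np.float64(142.7)), (124, np.float64(609.2), np.float64(214.0), np.float64(138.6)), (126, np.float64(609.4), np.float64(212.8), np.float64(143.6)), (128, np.float64(609.2), np.float64(211.6), np.float64(143.8)), (130, np.float64(609.0), np.float64(210.3), np.float64(144.3)), (132, np.float64(608.9), np.float64(209.1), np.float64(144.7)), (134, np.float64(608.5), np.float64(207.7), np.float64(143.1)), (136, np.float64(608.5), np.float64(206.5), np.float6
[... 1355 characters left out ...]
(124, np.float64(649.3), np.float64(208.6), np.float64(140.9)), (126, np.float64(648.9), np.float64(207.4), np.float64(144.3)), (128, np.float64(648.8), np.float64(206.2), np.float64(144.1)), (130, np.float64(648.6), np.float64(204.9), np.float64(143.9)), (132, np.float64(648.5), np.float64(203.6), np.float64(143.5)), (134, np.float64(648.3), np.float64(202.3), np.float64(144.3)), (136, np.float64(648.2), np.float64(201.0), np.float64(144.0)), (138, np.float64(648.0), np.float64(199.7), np.float64(143.8)), (140, np.float64(653.5), np.float64(190.8), np.float64(46.3)), (142, np.float64(653.4), np.float64(189.0), np.float64(45.3)), (144, np.float64(653.1), np.float64(187.2), np.float64(45.8))]
```

```bash
python3 - <<'E'
import cv2,numpy as np
im=np.load('pics/w2.npz')['im'][:,:,::-1]
a=cv2.resize(im[110:150,260:400],None,fx=5.5,fy=5.5,interpolation=cv2.INTER_CUBIC)
b=cv2.resize(im[255:320,260:400],None,fx=5.5,fy=5.5,interpolation=cv2.INTER_CUBIC)
cv2.imwrite('pics/cC.png',np.vstack([a,b]))
E
```

```text
(no output)
```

View pics/cC.png

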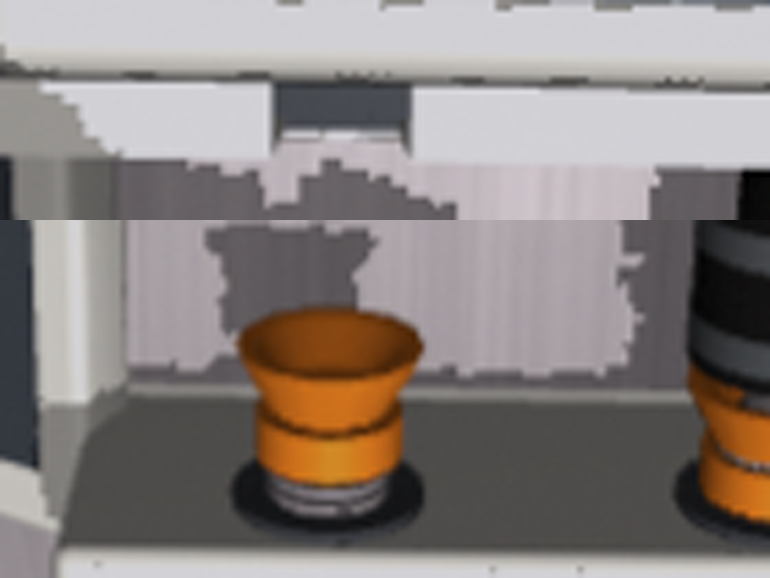

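```bash
cat >> h.py <<'E'
def ray(p,u,v,z):
    a=px(p,u,v,0.0); b=px(p,u,v,1.0); t=(z-a[2])/(b[2]-a[2]); return a+t*(b-a)
E
python3 - <<'E'
from geo import *
np.set_printoptions(precision=4,suppress=True,linewidth=200)
p=manip.camera_params('wrist'); 
p2=dict(p); p2['world_from_camera']=np.load('pics/w2.npz')['T']
p1=dict(p); p1['world_from_camera']=np.load('pics/w1.npz')['T']
g=[ray(p2,u,138.3,.144) for u in (309.5,334.7)]; G=(g[0]+g[1])/2; print('groove',g,G)
c=ray(p2,320.1,278.3,.085); print('cup mouth',c, 'dir',np.degrees(np.arctan2(G[0]-c[0],G[1]-c[1])),np.hypot(*(G-c)[:2]))
X,im=cloud('pics/w2.npz')
def edge(Xc,rows,cols,zlo,zhi):
    pts=Xc[rows[0]:rows[1],cols[0]:cols[1]].reshape(-1,3); m=(pts[:,2]>zlo)&(pts[:,2]<zhi); return pts[m]
# tower ledge lower edge: for each column, smallest y among z>.135
def fit(A):
    A=np.array(A);k=np.polyfit(A[:,0],A[:,1],1); r=A[:,1]-np.polyval(k,A[:,0]); m=abs(r)<.002
    k=np.polyfit(A[m,0],A[m,1],1); return np.degrees(np.arctan(k[0])),k,r[m].std()
for fn in ('pics/w1.npz','pics/w2.npz'):
  X,im=cloud(fn)
  for nm,cols,rws,zl,zh in (('tower',(350,380),(0,160),.135,.155),('tower',(265,490),(0,160),.135,.155),('bracket+y',(340,380),(200,345),.095,.112),('bracket',(280,430),(200,345),.095,.112)):
    E=[]
    for c in range(*cols):
        col=X[rws[0]:rws[1],c]; m=(col[:,2]>zl)&(col[:,2]<zh)
        if m.sum()<3: continue
        q=col[m]; E.append(q[q[:,1].argmin()] if nm!='bracket+y' else q[q[:,1].argmax()])
    if len(E)>10: print(fn,nm,len(E),fit(E))
# bracket top plane both edges, second roller axis
  m=(X[...,2]>.092)&(X[...,2]<.125)&(X[...,0]>.66)&(X[...,0]<.73)&(X[...,1]>.09)&(X[...,1]<.18)
  q=X[m]; 
  if len(q)>50:
    c=q[:,:2].mean(0); u,s,vt=np.linalg.svd(q[:,:2]-c); print('roller2',c,vt[0],np.degrees(np.arctan2(vt[0][0],vt[0][1])),q[:,2].max())
E
```

```text
groove [array([0.6211, 0.2032, 0.144 ]), array([0.6378, 0.2009, 0.144 ])] [0.6295 0.202  0.144 ]
cup mouth [0.61   0.0752 0.085 ] dir 8.711753088567953 0.12836932418075525
pics/w1.npz tower 30 (np.float64(-8.763152678513714), array([-0.1541,  0.2985]), np.float64(0.00014532505071282114))
pics/w1.npz tower 225 (np.float64(-8.64341445144232), array([-0.152 ,  0.2972]), np.float64(0.000551094895946754))
pics/w1.npz bracket+y 40 (np.float64(-8.586005444205398), array([-0.151 ,  0.1395]), np.float64(0.00014887933525969))
pics/w1.npz bracket 150 (np.float64(-8.706612833258351), array([-0.1531,  0.1177]), np.float64(0.0004918380005320806))
roller2 [0.6946 0.1368] [-0.1643 -0.9864] -170.54233251007506 0.10252748183900445
pics/w2.npz tower 30 (np.float64(-7.65316874340531), array([-0.1344,  0.2861]), np.float64(4.884447055954241e-05))
pics/w2.npz tower 225 (np.float64(-8.55202705852416), array([-0.1504,  0.2965]), np.float64(0.00050471868306747))
pics/w2.npz bracket+y 40 (np.float64(-8.926137027406325), array([-0.1571,  0.1435]), np.float64(0.0002663880254341914))
pics/w2.npz bracket 150 (np.float64(-8.906016930561785), array([-0.1567,  0.12  ]), np.float64(0.0005758924166173223))
roller2 [0.6946 0.1372] [-0.1684 -0.9857] -170.3065106619955 0.10228503573202069
```

```bash
sed -i 's/round(v,4) for v/float(round(v,3)) for v/; s/round(dt,2),clo/float(round(dt,2)),clo/' plan.py; python3 -c "
from plan import *
rows((.612,-.247,.20),98.2,16,0)"
```

```text
[-0.024, 0.003, 0.004, -0.99, 0, -0.024, 0.002, 0.004, -0.99, 0, -0.024, 0.002, 0.004, -0.99, 0, -0.024, 0.001, 0.004, -0.99, 0, -0.024, 0.001, 0.004, -0.99, 0, -0.024, 0.001, 0.004, -0.99, 0, -0.024, 0.0, 0.004, -0.99, 0, -0.024, -0.0, 0.004, -0.99, 0]
[-0.024, -0.001, 0.004, -0.99, 0, -0.024, -0.001, 0.004, -0.99, 0, -0.024, -0.002, 0.004, -0.99, 0, -0.024, -0.002, 0.004, -0.99, 0, -0.024, -0.002, 0.004, -0.99, 0, -0.024, -0.003, 0.004, -0.99, 0, -0.024, -0.003, 0.004, -0.99, 0, -0.024, -0.004, 0.004, -0.99, 0]
yaw 82.2816808389958 pos [0.62171477 0.14063168 0.2713414 ]
```

Emit:
step_arm(increments=[-0.024,0.003,0,-1,0,-0.024,0.002,0,-1,0,-0.024,0.002,0,-1,0,-0.024,0.001,0,-1,0,-0.024,0.001,0,-1,0,-0.024,0.001,0,-1,0,-0.024,0,0,-1,0,-0.024,0,0,-1,0])

```text
time: 5.23
eef_pos: [0.6174, -0.0525, 0.2714]
tool_rot: [0.0, 0.705, 0.709, 0.0]
wrist_force: [-0.1, -0.2, 0.8]
grip_width: 1.001
```

Emit:
step_arm(increments=[-0.025,-0.001,0.008,-1,0,-0.025,-0.001,0.009,-1,0,-0.025,-0.002,0.009,-1,0,-0.025,-0.002,0.009,-1,0,-0.025,-0.002,0.009,-1,0,-0.025,-0.003,0.009,-1,0,-0.025,-0.003,0.009,-1,0,-0.022,-0.004,0.009,-1,0])

```text
time: 5.9
eef_pos: [0.6124, -0.2508, 0.1997]
tool_rot: [-0.0, 0.654, 0.757, -0.0]
wrist_force: [1.4, 0.3, -0.1]
grip_width: 0.998
```

```bash
python3 - <<'E'
from plan import *
np.set_printoptions(precision=4,suppress=True)
im,d,p=cap('wrist','w3.png'); np.savez('pics/w3.npz',im=im,d=d,T=np.array(p['world_from_camera']))
print(manip.observe()['eef_pos'],yaw())
for n in ('roller','cradle'):
    for r in manip.tip_of(n,'wrist')[:2]:
        w=c2w(p,r['position']); print(n,round(r['conf'],2),w,w2p(p,w))
E
```

```text
[ 0.6109 -0.2547  0.1968] 98.18935050498808
roller 0.91 [ 0.6149 -0.2482  0.0533] [327.2299 218.4315]
roller 0.55 [ 0.646  -0.4291 -0.0021] [330.4847 373.5902]
```

View pics/w3.png

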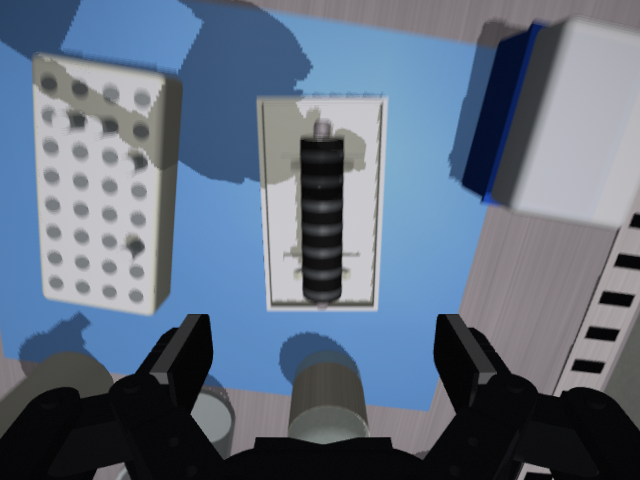

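```bash
python3 - <<'E'
from plan import *
from geo import *
np.set_printoptions(precision=4,suppress=True)
X,im=cloud('pics/w3.npz')
g=im.astype(int).max(2)
m=(X[...,2]>.045)&(X[...,2]<.075)&(abs(X[...,0]-.612)<.05)&(abs(X[...,1]+.248)<.1)
q=X[m]; print(len(q), q[:,2].max(), np.percentile(q[:,2],98))
dk=m&(g<110); q=X[dk]; c=q[:,:2].mean(0); 
rect=cv2.minAreaRect((q[:,:2]*1e4).astype(np.float32)); print('sleeve rect',np.array(rect[0])/1e4,np.array(rect[1])/10,rect[2])
hi=q[q[:,2]>np.percentile(q[:,2],60)]; cc=hi[:,:2].mean(0); u,s,vt=np.linalg.svd(hi[:,:2]-cc); print(cc,vt[0],np.degrees(np.arctan2(vt[0][1],vt[0][0])))
q=X[m]; ax=vt[0]; t=(q[:,:2]-cc)@ax; print('extent all',t.min(),t.max()); t=(X[dk][:,:2]-cc)@ax; print('sleeve',np.percentile(t,[.2,99.8]), 'center', cc+ax*(t.min()+t.max())/2)
s=manip.observe(); print(s['eef_pos'],yaw(s),s['qpos'])
E
```

```text
7288 0.06683691569448735 0.06565798522528009
sleeve rect [ 0.6097 -0.251 ] [ 34.7611 145.5343] 8.025323867797852
[ 0.6103 -0.2448] [-0.1412  0.99  ] 98.11505284218082
extent all -0.07999449211785806 0.06950005026183892
sleeve [-0.0759  0.0647] center [ 0.6111 -0.2507]
[ 0.6118 -0.2507  0.1986] 98.15033609901707 [-0.4403  0.2572  1.1035 -0.      1.7837 -0.5826]
```

Emit:
step_arm(increments=[0.003,0,0.024,0,0,0.003,0,0.026,0,0,0,0,0.026,0,0,0,-0.001,0.026,0,0,0,0,0.026,0,0,0,0,0.024,0,0,0,0,0.018,0,0,0,0,0,0,0])

```text
time: 6.72
eef_pos: [0.6087, -0.241, 0.0255]
tool_rot: [-0.004, 0.654, 0.757, -0.001]
wrist_force: [-0.5, 0.6, -1.2]
grip_width: 0.998
```

Emit:
step_arm(increments=[0,0,0,0,0.3,0,0,0,0,0.6,0,0,0,0,1,0,0,0,0,1,0,0,0,0,1,0,0,0,0,1,0,0,0,0,1,0,0,0,0,1], force=30)

```text
time: 7.38
eef_pos: [0.611, -0.2438, 0.0325]
tool_rot: [0.001, 0.654, 0.756, 0.0]
wrist_force: [-3.0, 0.9, 6.2]
grip_width: 0.364
```

Emit:
step_arm(increments=[0,0,-0.01,0,1,0,0,-0.025,0,1,0,0,-0.03,0,1,0,0,-0.03,0,1,0,0,-0.03,0,1,0,0,-0.03,0,1,0,0,-0.013,0,1,0,0,0,0,1])

```text
time: 8.05
eef_pos: [0.6121, -0.2441, 0.2039]
tool_rot: [0.004, 0.654, 0.756, 0.001]
wrist_force: [1.1, -0.8, -0.6]
grip_width: 0.363
```

```bash
python3 - <<'E'
from plan import *
np.set_printoptions(precision=4,suppress=True)
im,d,p=cap('wrist','w4.png'); np.savez('pics/w4.npz',im=im,d=d,T=np.array(p['world_from_camera']))
print(manip.observe()['eef_pos'],yaw())
rows((.6223,.1563,.20),81.3,16,1)
E
```

```text
[ 0.6115 -0.2437  0.2003] 98.31454260969363
[0.025, 0.004, 0.0, 1.06, 1, 0.025, 0.004, 0.0, 1.06, 1, 0.025, 0.003, 0.0, 1.06, 1, 0.025, 0.003, 0.0, 1.06, 1, 0.025, 0.002, 0.0, 1.06, 1, 0.025, 0.002, 0.0, 1.06, 1, 0.025, 0.002, 0.0, 1.06, 1, 0.025, 0.001, 0.0, 1.06, 1]
[0.025, 0.001, 0.0, 1.06, 1, 0.025, 0.0, 0.0, 1.06, 1, 0.025, -0.0, 0.0, 1.06, 1, 0.025, -0.001, 0.0, 1.06, 1, 0.025, -0.001, 0.0, 1.06, 1, 0.025, -0.002, 0.0, 1.06, 1, 0.025, -0.002, 0.0, 1.06, 1, 0.025, -0.003, 0.0, 1.06, 1]
yaw 98.31454260969363 pos [ 0.6115 -0.2437  0.2003]
```

View pics/w4.png

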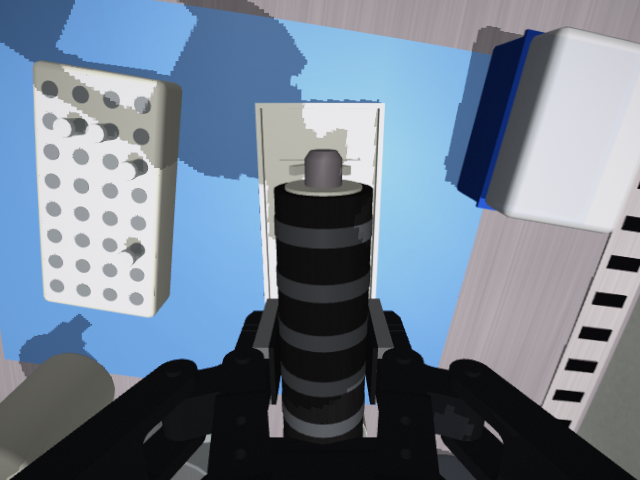

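```bash
cat > held.py <<'E'
from geo import *
import sys
np.set_printoptions(precision=4,suppress=True)
# pose of held roller in tool frame from wrist depth: returns tilt, nose etc.
def held(fn,tcp,yawdeg):
    X,im=cloud(fn); a=np.radians(yawdeg)
    R=np.array([[np.cos(a),np.sin(a),0],[np.sin(a),-np.cos(a),0],[0,0,-1]]).T  # columns: x,y,z tool
    R=np.column_stack([[np.cos(a),np.sin(a),0],[np.sin(a),-np.cos(a),0],[0,0,-1]])
    L=(X-np.array(tcp))@R   # tool coords
    L[...,2]*=-1            # height over TCP
    out=[]
    for x0 in np.arange(.016,.075,.004):
        m=(abs(L[...,0]-x0)<.002)&(abs(L[...,1])<.02)&(L[...,2]>-.02)&(L[...,2]<.1)
        q=L[m]
        if len(q)<10: continue
        top=np.percentile(q[:,2],96); mm=q[q[:,2]>top-.006]
        out.append((x0,(mm[:,1].min()+mm[:,1].max())/2,top))
    out=np.array(out); return out,L
if __name__=='__main__':
    o,L=held(sys.argv[1],eval(sys.argv[2]),float(sys.argv[3])); print(o)
    m=o[:,0]<.055; k=np.polyfit(o[m,0],o[m,2],1); print('tilt',np.degrees(np.arctan(k[0])),'top at tcp',k[1])
    m=(abs(L[...,1])<.012)&(L[...,2]>-.03)&(L[...,2]<.12)&(L[...,0]<.12); print('x max',np.percentile(L[m][:,0],99.9))
E
python3 held.py pics/w4.npz "[0.6121,-0.2441,0.2039]" 98.3
```

```text
[[ 0.016   0.      0.0877]
 [ 0.02    0.      0.0888]
 [ 0.024  -0.0006  0.0326]
 [ 0.028  -0.0003  0.0327]
 [ 0.032  -0.0005  0.0325]
 [ 0.036  -0.0009  0.0325]
 [ 0.04   -0.0006  0.0325]
 [ 0.044  -0.0006  0.0327]
 [ 0.048  -0.0008  0.0327]
 [ 0.052  -0.0005  0.0325]
 [ 0.056  -0.0005  0.0323]
 [ 0.06   -0.0003  0.0272]
 [ 0.064  -0.0006  0.0226]
 [ 0.068  -0.0005  0.0221]]
tilt -53.45249306226341 top at tcp 0.08958280179925857
x max 0.06878001655281449
```

Emit:
step_arm(increments=[0.025,0.004,0,1.06,1,0.025,0.004,0,1.06,1,0.025,0.003,0,1.06,1,0.025,0.003,0,1.06,1,0.025,0.002,0,1.06,1,0.025,0.002,0,1.06,1,0.025,0.002,0,1.06,1,0.025,0.001,0,1.06,1])

```text
time: 8.77
eef_pos: [0.6145, -0.0409, 0.1944]
tool_rot: [-0.002, 0.708, 0.706, -0.002]
wrist_force: [0.2, -0.8, -2.5]
grip_width: 0.364
```

Emit:
step_arm(increments=[0.025,0.001,0,1.06,1,0.025,0,0,1.06,1,0.025,0,0,1.06,1,0.025,-0.001,0,1.06,1,0.025,-0.001,0,1.06,1,0.025,-0.002,0,1.06,1,0.025,-0.002,0,1.06,1,0.025,-0.003,0,1.06,1])

```text
time: 9.43
eef_pos: [0.6201, 0.1591, 0.1943]
tool_rot: [-0.001, 0.759, 0.651, -0.002]
wrist_force: [0.4, 0.1, -1.6]
grip_width: 0.362
```

```bash
python3 - <<'E'
from plan import *
np.set_printoptions(precision=4,suppress=True)
im,d,p=cap('wrist'); 
for i in range(2): im,d,p=cap('wrist','w5.png')
s=manip.observe()
np.savez('pics/w5.npz',im=im,d=d,T=np.array(p['world_from_camera']))
print(s['eef_pos'],yaw(s),s['time'],s['wrist_force'])
E
```

```text
[0.62   0.1597 0.1944] 81.53014950108852 9.5833 [-0.4788 -1.6956 -2.5994]
```

View pics/w5.png

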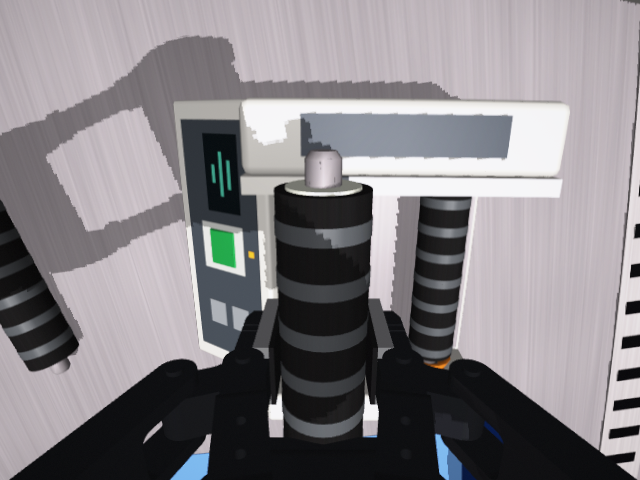

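Emit:
step_arm(increments=[-0.003,0.003,0,0.2,1,0,0,0.015,0,1,0,0,0.015,0,1,0,0,0.01,0,1,0,0,0.005,0,1,0,0,0.003,0,1,0,0,0,0,1,0,0,0,0,1], force=20)

```text
time: 10.25
eef_pos: [0.6239, 0.1543, 0.1509]
tool_rot: [0.0, 0.76, 0.65, 0.0]
wrist_force: [-1.0, -0.6, -1.9]
grip_width: 0.365
```

```bash
cat > st.py <<'E'
from plan import *
import sys
np.set_printoptions(precision=4,suppress=True)
B=np.array([.6198,.1365,.085]); psi=np.radians(-8.7)
ex=np.array([np.cos(psi),np.sin(psi)]); ey=np.array([-np.sin(psi),np.cos(psi)])
def st():
    s=manip.observe(); d=np.array(s['eef_pos'])-B
    print('t %.2f grip_m x %.4f y %.4f axis z %.4f yaw %.2f Fm x %.1f y %.1f z %.1f gw %.3f'%(s['time'],d[:2]@ex,d[:2]@ey,s['eef_pos'][2]+.0165,yaw(s),np.array(s['wrist_force'])[:2]@ex,np.array(s['wrist_force'])[:2]@ey,s['wrist_force'][2],s['grip_width']))
if __name__=='__main__':
    st()
    if len(sys.argv)>1:
        fn=sys.argv[1]; s=manip.observe(); im,d,p=cap('wrist',fn+'.png'); np.savez('pics/'+fn+'.npz',im=im,d=d,T=np.array(p['world_from_camera']))
        from held import held
        o,L=held('pics/'+fn+'.npz',s['eef_pos'],yaw(s)); 
        o=o[o[:,2]<.085]; print((o*1000).round(1).tolist())
        m=o[:,0]<.048; 
        if m.sum()>2:
            k=np.polyfit(o[m,0],o[m,2],1); print('tilt',np.degrees(np.arctan(k[0])))
E
python3 st.py
```

```text
t 10.25 grip_m x 0.0014 y 0.0183 axis z 0.1674 yaw 81.13 Fm x -0.9 y -0.8 z -1.9 gw 0.365
```

Emit:
step_arm(increments=[0.002,-0.001,0.003,0,1,0,0,0.003,0,1,0,0,0.003,0,1,0,0,0.003,0,1,0,0,0.003,0,1,0,0,0.003,0,1,0,0,0,0,1,0,0,0,0,1])

```text
time: 10.92
eef_pos: [0.6232, 0.1564, 0.1323]
tool_rot: [0.0, 0.76, 0.65, 0.0]
wrist_force: [0.4, -3.5, 2.1]
grip_width: 0.363
```

```bash
python3 st.py w6
```

```text
t 10.92 grip_m x 0.0003 y 0.0202 axis z 0.1488 yaw 81.13 Fm x 0.9 y -3.4 z 2.1 gw 0.363
[[20.0, 0.0, 38.5], [24.0, -0.4, 38.8], [28.0, -0.5, 39.3], [32.0, -0.2, 40.2], [36.0, -0.3, 41.2], [40.0, -0.3, 42.1], [44.0, -0.1, 42.8], [48.0, -0.0, 43.6], [52.0, 0.0, 43.9], [56.0, -0.3, 38.2], [60.0, -0.3, 35.6], [64.0, -0.3, 35.9], [68.0, -0.3, 32.6], [72.0, -0.1, 13.5]]
tilt 10.730049577007213
```

View pics/w6.png

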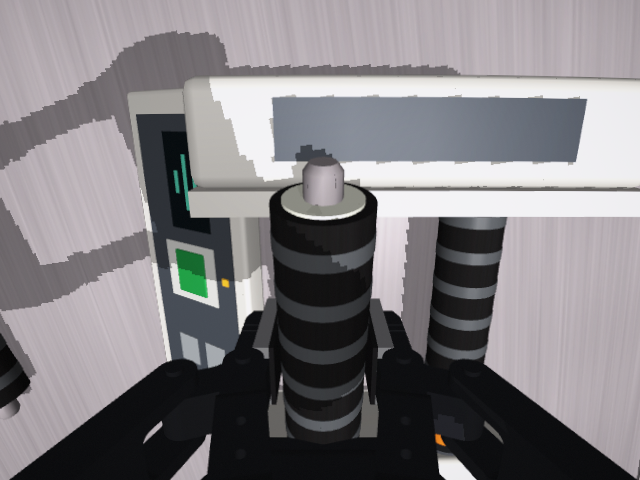

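Emit:
step_arm(increments=[0,0,0.003,0,1,0,0,0.003,0,1,0,0,0.003,0,1,0,0,0.003,0,1,0,0,0.002,0,1,0,0,0,0,1,0,0,0,0,1,0,0,0,0,1])

```text
time: 11.63
eef_pos: [0.623, 0.1571, 0.1181]
tool_rot: [-0.0, 0.759, 0.651, 0.0]
wrist_force: [1.3, -1.4, 0.9]
grip_width: 0.363
```

```bash
python3 st.py w7;python3 - <<'E'
from h import *
cap('scene','s7.png'); im=cv2.imread('pics/s7.png'); cv2.imwrite('pics/s7c.png',cv2.resize(im[140:280,300:460],None,fx=5,fy=4.2,interpolation=cv2.INTER_CUBIC)[:590,:800])
E
```

```text
t 11.63 grip_m x 0.0000 y 0.0208 axis z 0.1346 yaw 81.17 Fm x 1.5 y -1.2 z 0.9 gw 0.363
[[20.0, -0.2, 46.4], [24.0, -0.1, 48.3], [28.0, -0.0, 50.3], [32.0, -0.3, 52.8], [36.0, -0.3, 54.4], [40.0, -0.0, 56.4], [44.0, -0.0, 57.0], [48.0, -0.0, 53.0], [52.0, -0.3, 50.7], [56.0, -0.0, 52.5], [60.0, -0.0, 51.8], [64.0, 0.1, 44.4], [68.0, 0.0, 27.7], [72.0, -0.0, 27.7]]
tilt 24.966762407641987
```

View pics/w7.png

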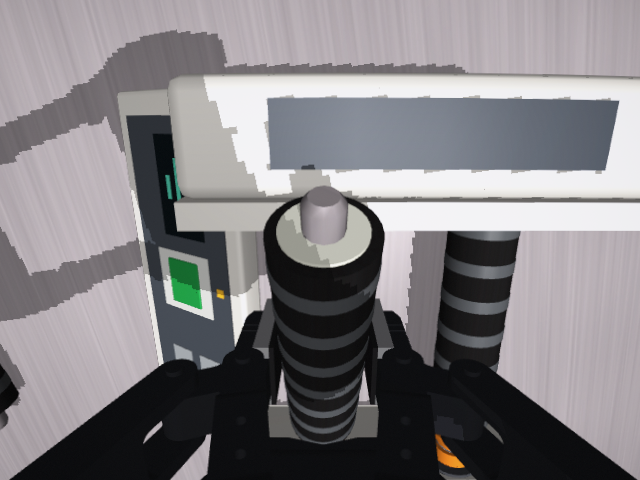

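View pics/s7c.png

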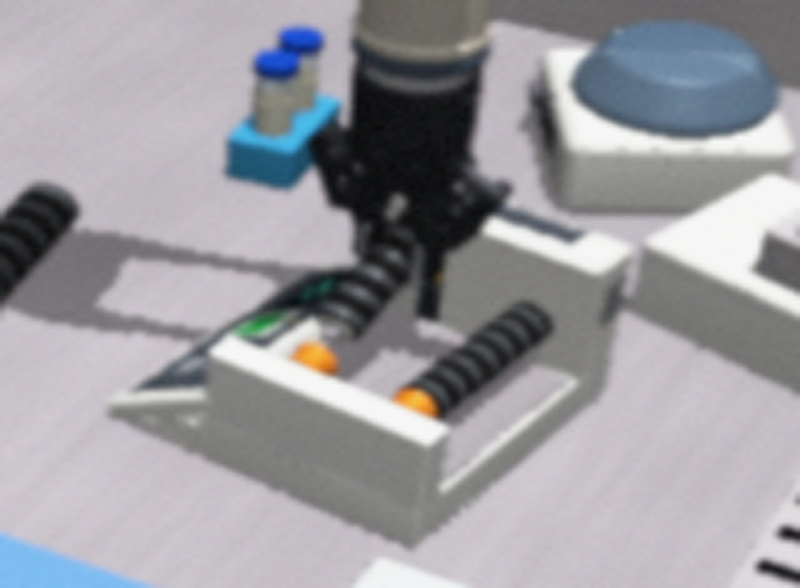

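Emit:
step_arm(increments=[0,0,0.002,0,1,0,0,0.002,0,1,0,0,0.002,0,1,0,0,0.002,0,1,0,0,0,0,1,0,0,0,0,1,0,0,0,0,1,0,0,0,0,1])

```text
time: 12.4
eef_pos: [0.6227, 0.1567, 0.11]
tool_rot: [-0.0, 0.76, 0.65, -0.0]
wrist_force: [-1.3, -0.7, 1.8]
grip_width: 0.365
```

```bash
python3 st.py w8
```

```text
t 12.40 grip_m x -0.0001 y 0.0204 axis z 0.1265 yaw 81.15 Fm x -1.2 y -0.9 z 1.8 gw 0.365
[[20.0, -1.7, 51.9], [24.0, -0.0, 54.5], [28.0, -0.4, 57.4], [32.0, -0.3, 59.8], [36.0, -0.2, 62.6], [40.0, -0.3, 62.3], [44.0, -0.3, 58.7], [48.0, 0.0, 57.7], [52.0, -0.2, 59.9], [56.0, -0.2, 59.0], [60.0, -0.1, 53.7], [64.0, 0.0, 35.5], [68.0, -0.0, 35.7], [72.0, 0.0, 35.7]]
tilt 20.14288616598454
```

Emit:
step_arm(increments=[0,0,0,0,1,-0.003,0,0,0,1,-0.003,0,0,0,1,-0.003,0,0,0,1,-0.003,0,0,0,1,-0.003,0,0,0,1,0,0,0,0,1,0,0,0,0,1], force=80)

```text
time: 13.12
eef_pos: [0.6206, 0.1417, 0.1101]
tool_rot: [-0.0, 0.76, 0.65, -0.0]
wrist_force: [0.4, -0.4, -1.7]
grip_width: 0.353
```

```bash
python3 st.py w9
```

```text
t 13.12 grip_m x 0.0000 y 0.0053 axis z 0.1266 yaw 81.13 Fm x 0.4 y -0.3 z -1.7 gw 0.353
[[20.0, -0.0, 51.1], [24.0, -0.4, 53.2], [28.0, -0.5, 56.3], [32.0, -0.5, 58.6], [36.0, -0.1, 61.1], [40.0, -0.3, 61.8], [44.0, -0.3, 58.4], [48.0, -0.4, 56.5], [52.0, -0.2, 59.0], [56.0, -0.2, 58.9], [60.0, -0.2, 54.8], [64.0, -0.0, 34.8], [68.0, -0.0, 34.9], [72.0, -0.0, 34.1]]
tilt 21.373460670132058
```

```bash
python3 - <<'E'
from h import *
for n,b in (('scene',(170,250,330,440)),):
    im,d,p=cap(n,n+'9.png'); c=im[b[0]:b[1],b[2]:b[3],::-1]; cv2.imwrite('pics/s9c.png',cv2.resize(c,None,fx=7,fy=7,interpolation=cv2.INTER_CUBIC))
E
```

```text
(no output)
```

View pics/s9c.png

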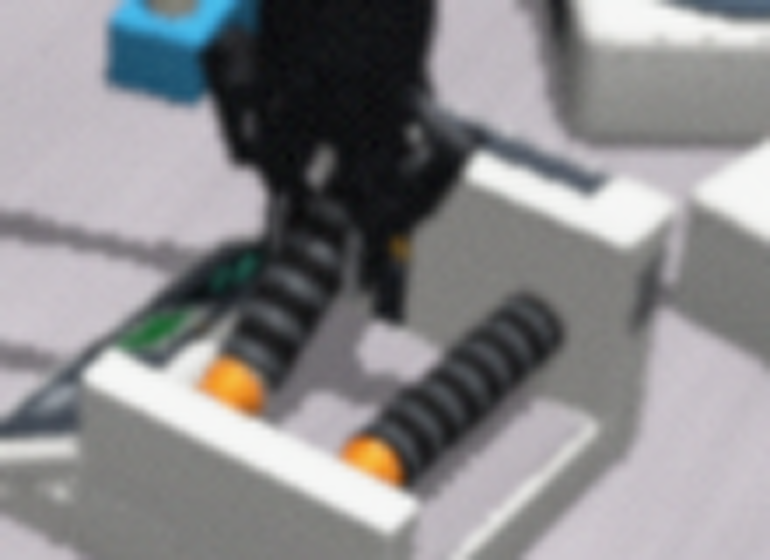

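Emit:
step_arm(increments=[-0.0015,0,0,0,1,-0.0015,0,0,0,1,-0.0015,0,0,0,1,-0.0015,0,0,0,1,-0.0015,0,0,0,1,-0.0015,0,0,0,1,0,0,0,0,1,0,0,0,0,1])

```text
time: 13.88
eef_pos: [0.6195, 0.1351, 0.1109]
tool_rot: [-0.001, 0.759, 0.651, 0.002]
wrist_force: [-0.3, 7.0, -1.4]
grip_width: 0.35
```

```bash
python3 st.py w10;  python3 - <<'E'
from h import *
for n,b in (('scene',(170,250,330,440)),):
    im,d,p=cap(n,n+'10.png'); c=im[b[0]:b[1],b[2]:b[3],::-1]; cv2.imwrite('pics/s10c.png',cv2.resize(c,None,fx=7,fy=7,interpolation=cv2.INTER_CUBIC))
E
```

```text
t 13.88 grip_m x -0.0000 y -0.0014 axis z 0.1274 yaw 81.24 Fm x -1.3 y 6.8 z -1.4 gw 0.350
[[20.0, -3.9, 51.2], [24.0, -0.4, 53.9], [28.0, -0.5, 57.0], [32.0, -0.5, 59.1], [36.0, -0.2, 61.9], [40.0, -0.4, 62.1], [44.0, -0.3, 58.3], [48.0, 0.3, 57.3], [52.0, -0.3, 59.6], [56.0, -0.3, 59.5], [60.0, -0.4, 55.5], [68.0, -0.0, 34.1], [72.0, -0.0, 34.1]]
tilt 20.71063912057011
```

View pics/s10c.png

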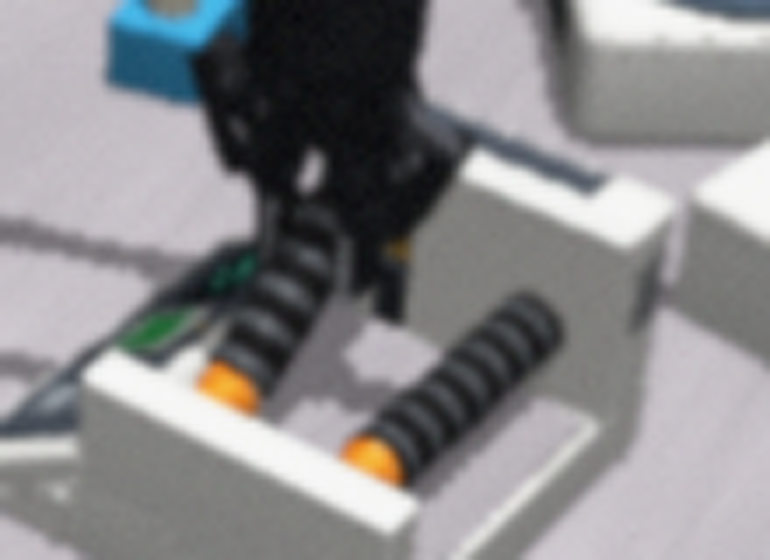

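View pics/w10.png

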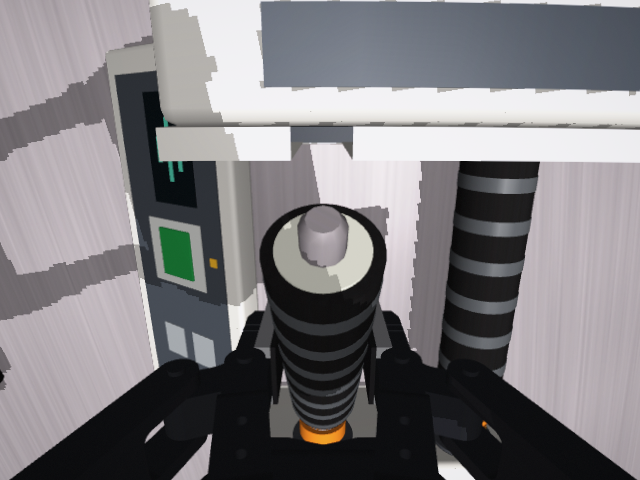

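Emit:
step_arm(increments=[-0.0015,0,0,0,1,-0.0015,0,0,0,1,-0.0015,0,0,0,1,0,0,0,0,1,0,0,0,0,1,0,0,0.002,0,1,0,0,0.002,0,1,0,0,0.002,0,1])

```text
time: 14.65
eef_pos: [0.6194, 0.1315, 0.1077]
tool_rot: [-0.0, 0.759, 0.651, 0.003]
wrist_force: [-2.7, 9.9, 12.7]
grip_width: 0.353
```

```bash
python3 st.py w11
```

```text
t 14.65 grip_m x 0.0003 y -0.0050 axis z 0.1242 yaw 81.27 Fm x -4.2 y 9.4 z 12.7 gw 0.353
[[20.0, -0.4, 49.5], [24.0, -0.5, 52.0], [28.0, -0.5, 54.9], [32.0, -0.2, 57.1], [36.0, -0.5, 59.4], [40.0, -0.5, 60.9], [44.0, -0.2, 58.3], [48.0, -0.4, 54.5], [52.0, -0.3, 57.3], [56.0, -0.4, 57.7], [60.0, -0.3, 55.0], [72.0, 0.0, 37.1]]
tilt 23.468533263028622
```

Emit:
step_arm(increments=[0,0,0,0,1,0,0,0.002,0,1,0,0,0.002,0,1,0.001,0,0.002,0,1,0,0,0.002,0,1,0.001,0,0.002,0,1,0,0,0.002,0,1,0,0,0.002,0,1], force=40)

```text
time: 15.37
eef_pos: [0.6208, 0.1336, 0.0944]
tool_rot: [0.001, 0.759, 0.651, 0.004]
wrist_force: [1.1, 9.7, 7.2]
grip_width: 0.354
```

```bash
python3 st.py w12
```

```text
t 15.37 grip_m x 0.0014 y -0.0027 axis z 0.1109 yaw 81.29 Fm x -0.4 y 9.8 z 7.2 gw 0.354
[[20.0, -3.6, 44.2], [24.0, -0.7, 45.4], [28.0, -0.0, 47.1], [32.0, -0.3, 49.0], [36.0, -0.3, 50.9], [40.0, -0.4, 52.2], [44.0, -0.3, 53.9], [48.0, -0.6, 54.3], [52.0, -0.3, 49.3], [56.0, -1.2, 47.7], [60.0, -0.4, 49.2], [64.0, -0.3, 48.4], [68.0, -0.0, 50.4], [72.0, 0.0, 50.5]]
tilt 22.491308963518883
```

View pics/w12.png

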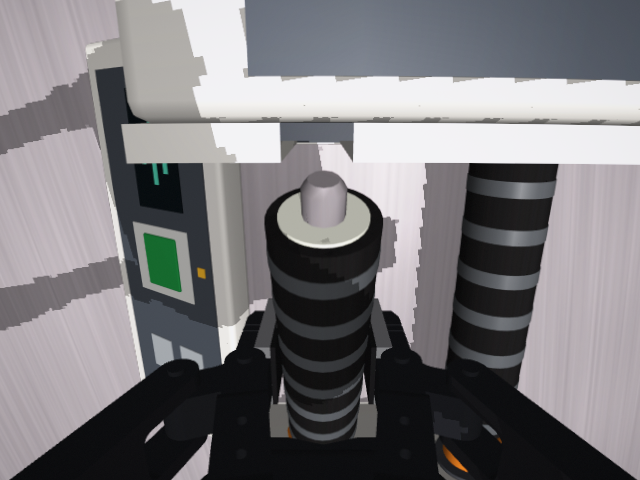

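Emit:
step_arm(increments=[0,-0.0005,0.002,0,1,0,-0.0005,0.002,0,1,0,-0.0005,0.002,0,1,0,0,0.002,0,1,0,0,0.002,0,1,0,0,0.002,0,1,0,0,0,0,1,0,0,0,0,1])

```text
time: 16.08
eef_pos: [0.6196, 0.134, 0.0825]
tool_rot: [0.001, 0.759, 0.651, 0.005]
wrist_force: [1.9, 10.1, 8.2]
grip_width: 0.355
```

```bash
python3 st.py w13
```

```text
t 16.08 grip_m x 0.0002 y -0.0025 axis z 0.0990 yaw 81.30 Fm x 0.3 y 10.3 z 8.2 gw 0.355
[[20.0, -0.7, 40.8], [24.0, -0.5, 41.9], [28.0, -0.8, 42.8], [32.0, -0.8, 43.8], [36.0, -0.8, 45.1], [40.0, -0.7, 46.5], [44.0, -0.6, 47.3], [48.0, -1.0, 48.4], [52.0, -1.1, 48.9], [56.0, -0.9, 43.8], [60.0, -0.8, 41.3], [64.0, -0.9, 42.2], [68.0, 0.0, 62.3], [72.0, -0.0, 62.5]]
tilt 15.352712784918932
```

View pics/w13.png

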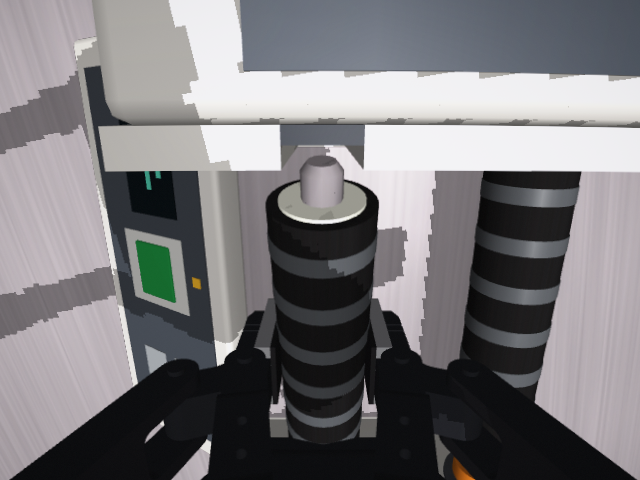

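Emit:
step_arm(increments=[0,0,0.002,0,1,0,0,0.002,0,1,0,0,0.002,0,1,0,0,0.002,0,1,0,0,0.002,0,1,0,0,0.002,0,1,0,0,0,0,1,0,0,0,0,1])

```text
time: 16.8
eef_pos: [0.6196, 0.1341, 0.0698]
tool_rot: [0.0, 0.759, 0.651, 0.005]
wrist_force: [2.8, 11.0, 6.6]
grip_width: 0.351
```

```bash
python3 st.py w14
```

```text
t 16.80 grip_m x 0.0001 y -0.0024 axis z 0.0863 yaw 81.30 Fm x 1.1 y 11.3 z 6.6 gw 0.351
[[20.0, -0.1, 36.6], [24.0, -0.2, 37.1], [28.0, -0.4, 37.8], [32.0, -0.6, 38.0], [36.0, -0.7, 38.3], [40.0, -0.4, 38.7], [44.0, -0.8, 39.5], [48.0, -0.5, 39.9], [52.0, -0.5, 40.1], [56.0, -0.3, 40.5], [60.0, -0.6, 37.0], [64.0, -0.3, 31.6], [68.0, -0.0, 74.9], [72.0, 0.0, 75.2]]
tilt 6.209347103219579
```

View pics/w14.png

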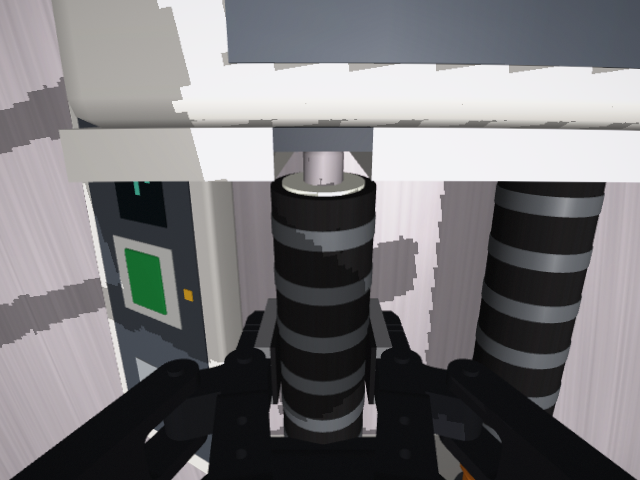

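Emit:
step_arm(increments=[0.001,0,0.0005,0,1,0.001,0,0.001,0,1,0,0,0.0015,0,1,0,0,0.0015,0,1,0,0,0.001,0,1,0,0,0,0,1,0,0,0,0,1,0,0,0,0,1])

```text
time: 17.52
eef_pos: [0.6191, 0.1356, 0.0638]
tool_rot: [-0.0, 0.759, 0.651, 0.003]
wrist_force: [0.8, 8.8, 5.3]
grip_width: 0.352
```

```bash
python3 st.py w15
```

```text
t 17.52 grip_m x -0.0006 y -0.0010 axis z 0.0803 yaw 81.26 Fm x -0.6 y 8.9 z 5.3 gw 0.352
[[20.0, -0.6, 34.8], [24.0, -0.7, 34.9], [28.0, -0.7, 35.3], [32.0, -0.6, 35.3], [36.0, -0.3, 35.2], [40.0, -0.4, 35.2], [44.0, -0.7, 35.5], [48.0, -0.9, 35.5], [52.0, -0.5, 35.7], [56.0, -0.7, 35.5], [60.0, -0.7, 35.4], [64.0, -0.7, 25.9], [68.0, 0.0, 81.1], [72.0, 0.0, 81.1]]
tilt 1.3163816620660278
```

View pics/w15.png

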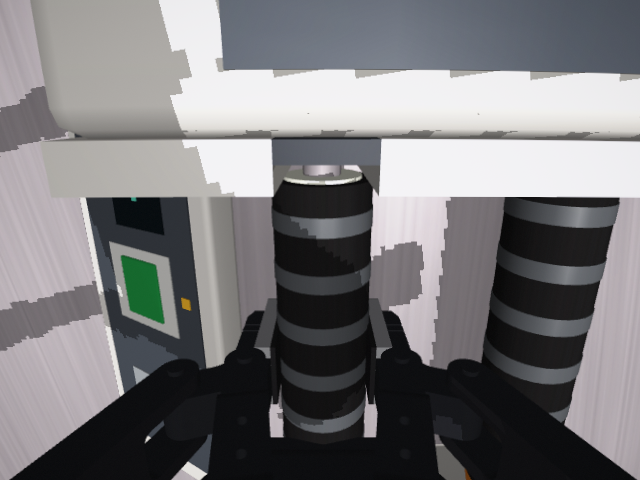

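Emit:
step_arm(increments=[0.001,0,0,0,1,0.001,0,0,0,1,0.001,0,0,0,1,0,0,0,0,1,0,0,0,0,1,0,0,0,0,1,0,0,0,0,1,0,0,0,0,1], force=20)

```text
time: 18.23
eef_pos: [0.6195, 0.1382, 0.0638]
tool_rot: [0.0, 0.759, 0.651, 0.003]
wrist_force: [-0.4, 7.9, 6.1]
grip_width: 0.352
```

```bash
python3 st.py w16
```

```text
t 18.23 grip_m x -0.0005 y 0.0017 axis z 0.0803 yaw 81.25 Fm x -1.6 y 7.7 z 6.1 gw 0.352
[[20.0, -0.6, 35.0], [24.0, -0.5, 34.8], [28.0, -0.6, 35.2], [32.0, -0.8, 35.4], [36.0, -0.6, 35.2], [40.0, -0.6, 35.2], [44.0, -0.6, 35.5], [48.0, -0.8, 35.6], [52.0, -0.5, 35.7], [56.0, -0.4, 35.7], [60.0, -0.3, 35.6], [64.0, -0.0, 81.0], [68.0, -0.0, 81.1], [72.0, 0.0, 81.1]]
tilt 1.124396536091971
```

Emit:
step_arm(increments=[0,0,0,0,0.55,0,0,0,0,0.5,0,0,0,0,0.45,0,0,0,0,0.4,0,0,0,0,0.4,0,0,0,0,0.4,0,0,0,0,0.4,0,0,0,0,0.4])

```text
time: 18.95
eef_pos: [0.6182, 0.1356, 0.0607]
tool_rot: [-0.0, 0.76, 0.65, -0.0]
wrist_force: [-0.5, -0.6, -0.1]
grip_width: 0.603
```

```bash
python3 st.py w17
```

```text
t 18.95 grip_m x -0.0015 y -0.0011 axis z 0.0772 yaw 81.14 Fm x -0.4 y -0.7 z -0.1 gw 0.603
[[24.0, 0.6, 38.3], [28.0, 0.3, 38.4], [32.0, 0.5, 38.7], [36.0, 0.3, 38.8], [40.0, 0.3, 38.5], [44.0, 0.2, 38.7], [48.0, 0.2, 39.0], [52.0, 0.4, 39.2], [56.0, 0.3, 39.1], [60.0, 0.5, 39.0], [64.0, 0.9, 39.2], [68.0, -0.0, 84.2], [72.0, 0.0, 84.3]]
tilt 1.1091038900758132
```

View pics/w17.png

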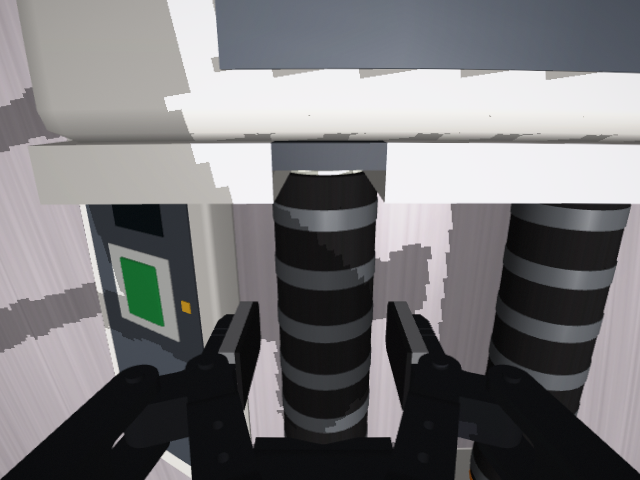

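Emit:
step_arm(increments=[0,0,-0.01,0,0.4,0,0,-0.02,0,0.4,0,0,-0.03,0,0.4,0,0,-0.03,0,0.4,0,0,-0.03,0,0.4,0,0,-0.02,0,0.4,0,0,0,0,0.4,0,0,0,0,0.4])

```text
time: 19.67
eef_pos: [0.619, 0.1359, 0.2036]
tool_rot: [0.001, 0.76, 0.65, 0.002]
wrist_force: [0.2, -0.6, -0.8]
grip_width: 0.601
```

```bash
python3 - <<'E'
from st import *
from geo import *
st()
im,d,p=cap('wrist','w18.png'); np.savez('pics/w18.npz',im=im,d=d,T=np.array(p['world_from_camera']))
X,_=cloud('pics/w18.npz')
hsv=cv2.cvtColor(im,cv2.COLOR_RGB2HSV); m=cv2.inRange(hsv,(45,90,60),(80,255,255))
n,lab,stt,cen=cv2.connectedComponentsWithStats(m)
for i in range(1,n):
    if stt[i,4]>150:
        q=X[lab==i]; q=q[~np.isnan(q[:,0])]; c=q.mean(0); u,s,vt=np.linalg.svd(q-c,full_matrices=False); print(stt[i],cen[i],c,'normal',vt[2],'ext',[np.ptp((q-c)@v) for v in vt[:2]]); dd=c-B; print('bay frame',dd[:2]@ex,dd[:2]@ey)
# roller sleeve pose
L=np.stack([(X[...,:2]-B[:2])@ex,(X[...,:2]-B[:2])@ey,X[...,2]],-1)
sel=(abs(L[...,0])<.02)&(abs(L[...,1])<.062)&(L[...,2]>.08)&(L[...,2]<.11)
for y0 in np.arange(-.06,.066,.015):
    q=L[sel&(abs(L[...,1]-y0)<.004)]
    if len(q)>10:
        t=np.percentile(q[:,2],97); h=q[q[:,2]>t-.007]; print('y %.3f x %.4f top %.4f n %d'%(y0,(h[:,0].min()+h[:,0].max())/2,t,len(q)))
E
```

```text
t 19.67 grip_m x -0.0007 y -0.0007 axis z 0.2201 yaw 81.16 Fm x 0.3 y -0.6 z -0.8 gw 0.601
[204 196  26  39 801] [216.8127 214.3383] [0.5346 0.1501 0.0392] normal [-0.5074  0.0639  0.8593] ext [np.float64(0.02970750536890574), np.float64(0.027445114324508087)]
bay frame -0.08629234602028164 0.0005697428671121919
y -0.060 x -0.0014 top 0.0977 n 298
y -0.045 x -0.0010 top 0.0978 n 425
y -0.030 x -0.0012 top 0.0979 n 451
y -0.015 x -0.0012 top 0.0984 n 494
y 0.000 x -0.0015 top 0.0987 n 522
y 0.015 x -0.0011 top 0.0992 n 547
y 0.030 x -0.0014 top 0.0995 n 565
y 0.045 x -0.0013 top 0.0998 n 605
y 0.060 x -0.0015 top 0.1000 n 475
```

View pics/w18.png

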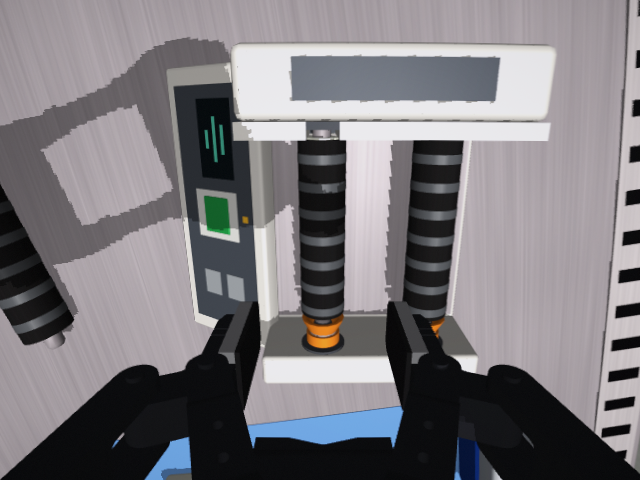

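```bash
python3 - <<'E'
from st import *
from geo import *
z=np.load('pics/w18.npz'); im=z['im']
cv2.imwrite('pics/c18.png',np.vstack([cv2.resize(im[112:152,282:372,::-1],None,fx=7,fy=7,interpolation=cv2.INTER_CUBIC),cv2.resize(im[305:345,282:372,::-1],None,fx=7,fy=7,interpolation=cv2.INTER_CUBIC)]))
E
```

```text
(no output)
```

View pics/c18.png

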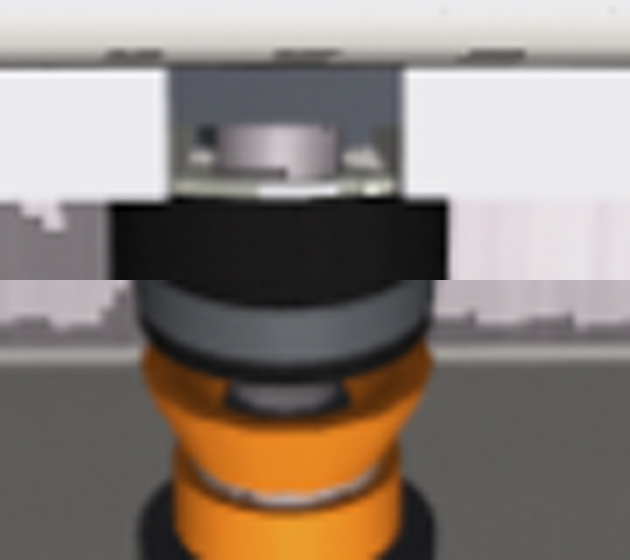

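```bash
python3 - <<'E'
from st import *
from geo import *
z=np.load('pics/w18.npz'); p=manip.camera_params('wrist'); p['world_from_camera']=z['T']; print(z['T'][:3,3])
X,_=cloud('pics/w18.npz')
L=np.stack([(X[...,:2]-B[:2])@ex,(X[...,:2]-B[:2])@ey,X[...,2]],-1)*1000
for v in range(120,146): print(v,L[v,322].round(1),L[v,308].round(1), L[v,345].round(1))
print('cup end')
for v in range(310,336,1): print(v,L[v,322].round(1))
E
```

```text
[0.6306 0.2152 0.3452]
120 [ -1.   75.4 140.1] [ -8.   75.4 140.6] [ 10.7  75.4 138.7]
121 [ -1.   74.9 137.4] [ -8.1  74.9 139.2] [ 10.8  74.8 137.8]
122 [ -1.   74.5 144. ] [ -7.9  74.6 143.9] [ 10.4  74.5 144. ]
123 [ -1.   74.  143.9] [nan nan nan] [ 10.5  74.  142.2]
124 [ -1.   73.6 143.7] [ -8.   73.6 142.7] [ 10.4  73.5 143.8]
125 [ -1.   73.1 143. ] [ -7.9  73.1 144.3] [ 10.4  73.1 145.1]
126 [ -1.   72.6 144. ] [ -8.   72.6 143.4] [ 10.5  72.5 142.5]
127 [ -1.   72.2 145. ] [ -7.9  72.1 143.7] [ 10.5  72.1 143.3]
128 [ -1.   71.6 143.7] [ -7.9  71.7 144.2] [ 10.4  71.7 144.7]
129 [ -1.   71.1 143.2] [ -7.9  71.2 144.5] [ 10.4  71.2 145.2]
130 [-0.9 68.3 89.2] [ -9.4  68.8 100. ] [ 10.4  70.7 144.9]
131 [-0.9 67.7 89.3] [-9.5 68.2 99.1] [ 10.5  70.2 143.7]
132 [-0.9 67.1 89.5] [ -9.4  67.7 101.6] [ 10.5  69.7 144.6]
133 [-0.9 66.5 90.2] [ -9.4  67.1 100.6] [ 10.5  69.2 144.3]
134 [-0.9 65.9 90.2] [ -9.4  66.5 101.7] [ 10.5  68.7 144.3]
135 [-0.9 65.2 89.4] [ -9.4  65.9 100.9] [ 10.5  68.2 143.9]
136 [-0.9 64.6 88.8] [-10.2  64.   77.8] [ 10.5  67.8 144.2]
137 [-0.9 64.  89.4
[... 422 characters left out ...]
.8 59.5 88.4]
145 [-1.  59.8 99.4] [-9.6 59.7 98. ] [13.8 58.9 88.9]
cup end
310 [ -1.4 -55.3  96.5]
311 [ -1.4 -55.1  98.4]
312 [ -1.4 -56.   98.1]
313 [ -1.4 -57.7  96.6]
314 [ -1.4 -58.8  96.1]
315 [ -1.4 -59.2  96.8]
316 [ -1.4 -59.8  97. ]
317 [ -1.4 -60.6  97.2]
318 [ -1.4 -61.8  96.4]
319 [ -1.4 -62.2  97.2]
320 [ -1.4 -69.8  85.3]
321 [ -1.4 -69.6  87.1]
322 [ -1.4 -70.9  86.4]
323 [ -1.4 -71.5  86.9]
324 [ -1.4 -72.1  87.3]
325 [ -1.4 -67.1  97.2]
326 [ -1.4 -66.8  99. ]
327 [ -1.4 -67.8  98.7]
328 [ -1.4 -68.7  98.6]
329 [ -1.4 -69.5  98.7]
330 [ -1.4 -71.4  96.8]
331 [ -1.4 -72.1  97.1]
332 [ -1.4 -73.5  96.2]
333 [ -1.4 -75.4  94.5]
334 [ -1.4 -75.5  95.6]
335 [ -1.4 -77.4  93.9]
```

Emit:
step_arm(increments=[0.001,-0.018,0,0,1,0,-0.018,0,0,1,0,-0.018,0,0,1,0,-0.018,0,0,1,0,-0.018,0.01,0,1,0,0,0.03,0,1,0,0,0.03,0,1,0,0,0.03,0,1])

```text
time: 20.38
eef_pos: [0.5283, 0.1505, 0.0983]
tool_rot: [-0.0, 0.759, 0.651, -0.001]
wrist_force: [0.2, -0.1, -0.8]
grip_width: 0.001
```

Emit:
step_arm(increments=[0,0,0.02,0,1,0,0,0.015,0,1,0,0,0.005,0,1,0,0,0,0,1,0,0,0,0,1,0,0,0,0,1,0,0,0,0,1,0,0,0,0,1])

```text
time: 21.05
eef_pos: [0.5301, 0.1507, 0.0621]
tool_rot: [0.001, 0.76, 0.65, 0.001]
wrist_force: [0.6, 1.1, -0.5]
grip_width: -0.004
```

```bash
python3 - <<'E'
from st import *
from geo import *
st(); s=manip.observe(); print(s['eef_pos'])
im,d,p=cap('wrist','w19.png'); np.savez('pics/w19.npz',im=im,d=d,T=np.array(p['world_from_camera']))
print([r for r in [w2p(p,(.5346,.1501,.0392)), w2p(p,s['eef_pos'])]])
E
```

```text
t 21.05 grip_m x -0.0908 y 0.0005 axis z 0.0786 yaw 81.15 Fm x 0.4 y 1.1 z -0.5 gw -0.004
[0.5301 0.1507 0.0621]
[array([333.0188, 292.619 ]), array([323.4204, 317.4857])]
```

View pics/w19.png

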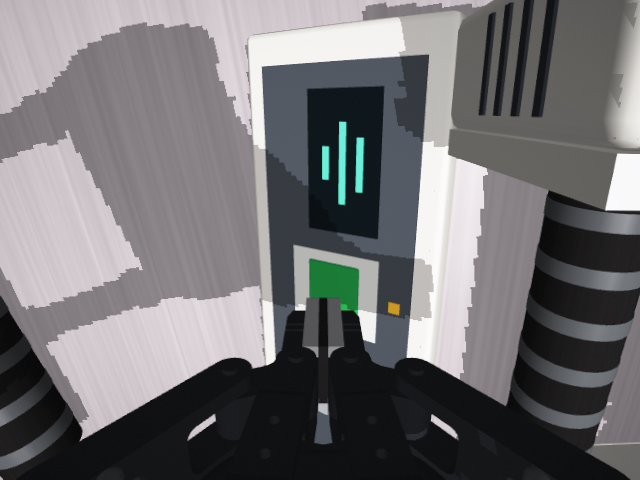

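Emit:
step_arm(increments=[0,0,0.006,0,1,0,0,0.006,0,1,0,0,0.004,0,1,0,0,0.002,0,1,0,0,0,0,1,0,0,0,0,1,0,0,0,0,1,0,0,0,0,1])

```text
time: 21.77
eef_pos: [0.5296, 0.1506, 0.0431]
tool_rot: [0.0, 0.76, 0.65, 0.0]
wrist_force: [0.1, -0.4, -0.1]
grip_width: -0.003
```

Emit:
step_arm(increments=[0,0,0.001,0,1,0,0,0.001,0,1,0,0,0.001,0,1,0,0,0,0,1,0,0,0,0,1,0,0,0,0,1,0,0,0,0,1,0,0,0,0,1])

```text
time: 22.43
eef_pos: [0.5297, 0.1507, 0.0402]
tool_rot: [0.0, 0.76, 0.65, 0.0]
wrist_force: [0.7, -0.6, 3.6]
grip_width: -0.0
```

Emit:
step_arm(increments=[0,0,0.001,0,1,0,0,0.001,0,1,0,0,0.0005,0,1,0,0,0,0,1,0,0,0,0,1,0,0,0,0,1,0,0,0,0,1,0,0,0,0,1])

```text
time: 23.1
eef_pos: [0.5303, 0.1506, 0.0389]
tool_rot: [0.001, 0.76, 0.65, 0.001]
wrist_force: [-1.2, -1.3, 9.5]
grip_width: -0.0
```

```bash
python3 st.py w20
```

```text
t 23.10 grip_m x -0.0906 y 0.0004 axis z 0.0554 yaw 81.15 Fm x -1.0 y -1.4 z 9.5 gw -0.000
[[20.0, 1.3, 7.6], [24.0, 13.8, 7.1], [28.0, 13.3, 7.2], [32.0, 13.7, 7.7], [36.0, 13.5, 7.8], [40.0, 13.8, 7.8], [44.0, 13.4, 7.9], [48.0, 13.2, 7.9], [52.0, 13.2, 7.8], [56.0, 13.3, 7.9], [60.0, 12.9, 8.0], [64.0, 13.4, 7.9], [68.0, 13.1, 7.8], [72.0, 13.2, 7.8]]
tilt 1.6454840611898511
```

View pics/w20.png

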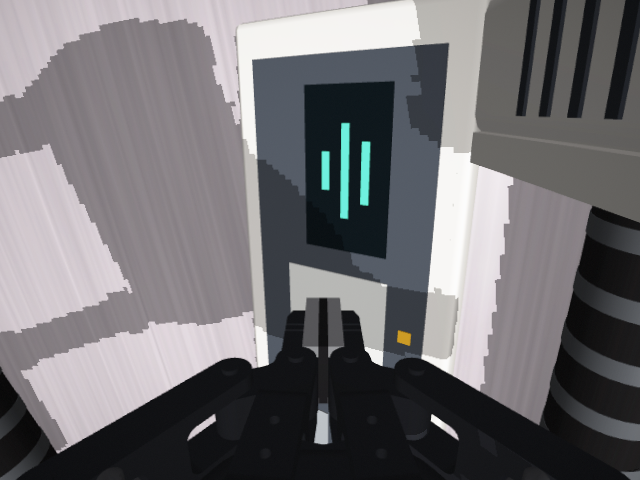

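Emit:
step_arm(increments=[0,0,-0.001,0,1,0,0,-0.004,0,1,0,0,-0.015,0,1,0,0,-0.03,0,1,0,0,-0.03,0,1,0,0,-0.03,0,1,0,0,-0.03,0,1,0,0,-0.01,0,1])

```text
time: 23.82
eef_pos: [0.5305, 0.1509, 0.192]
tool_rot: [0.001, 0.76, 0.65, 0.003]
wrist_force: [1.2, -0.8, 1.2]
grip_width: -0.001
```

Emit:
step_arm(increments=[-0.01,0.02,0,0,1,-0.01,0.02,0,0,1,-0.01,0.02,0,0,1,0,0.02,0,0,1,0,0,0,0,1,0,0,0,0,1,0,0,0,0,1,0,0,0,0,1])

```text
time: 24.48
eef_pos: [0.6031, 0.1091, 0.1869]
tool_rot: [-0.0, 0.759, 0.651, -0.0]
wrist_force: [-0.5, 0.2, -0.1]
grip_width: -0.001
```

```bash
python3 - <<'E'
from st import *
from geo import *
st(); s=manip.observe(); print(s['eef_pos'])
im,d,p=cap('wrist','w21.png'); np.savez('pics/w21.npz',im=im,d=d,T=np.array(p['world_from_camera']))
cap('top','top21.png'); 
X,_=cloud('pics/w21.npz')
L=np.stack([(X[...,:2]-B[:2])@ex,(X[...,:2]-B[:2])@ey,X[...,2]],-1)
sel=(abs(L[...,0])<.02)&(abs(L[...,1])<.062)&(L[...,2]>.08)&(L[...,2]<.11)
for y0 in np.arange(-.06,.066,.03):
    q=L[sel&(abs(L[...,1]-y0)<.004)]
    if len(q)>10:
        t=np.percentile(q[:,2],97); h=q[q[:,2]>t-.007]; print('y %.3f x %.4f top %.4f n %d'%(y0,(h[:,0].min()+h[:,0].max())/2,t,len(q)))
im,d,pt=cap('top'); 
for n in ('tube_rack','tip_box','media_bottle','spray_bottle','tube_stand','discard_pot'):
    print(n,[(round(r['conf'],2),c2w(pt,r['position'])) for r in manip.tip_of(n,'top')[:1]])
E
```

```text
t 24.48 grip_m x -0.0124 y -0.0296 axis z 0.2034 yaw 81.19 Fm x -0.6 y 0.1 z -0.1 gw -0.001
[0.6031 0.1091 0.1869]
y -0.060 x -0.0010 top 0.0976 n 367
y -0.030 x -0.0011 top 0.0980 n 555
y 0.000 x -0.0012 top 0.0987 n 654
y 0.030 x -0.0013 top 0.0996 n 726
y 0.060 x -0.0014 top 0.0998 n 634
tube_rack [(0.97, array([ 0.4313, -0.2556, -0.0018]))]
tip_box [(0.59, array([ 0.7721, -0.154 , -0.0012]))]
media_bottle [(0.93, array([ 0.6454, -0.4312,  0.0003]))]
spray_bottle [(0.73, array([0.6316, 0.2037, 0.0838]))]
tube_stand [(0.67, array([ 0.4127,  0.4227, -0.0003]))]
discard_pot [(0.89, array([ 0.5141, -0.5014,  0.0014]))]
```

View pics/w21.png

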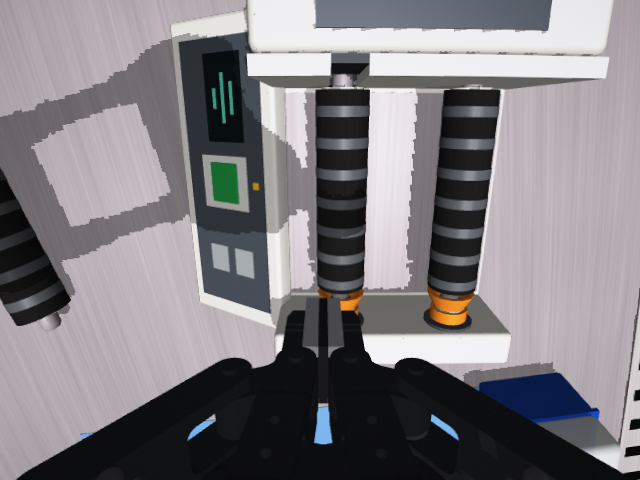

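View pics/top21.png

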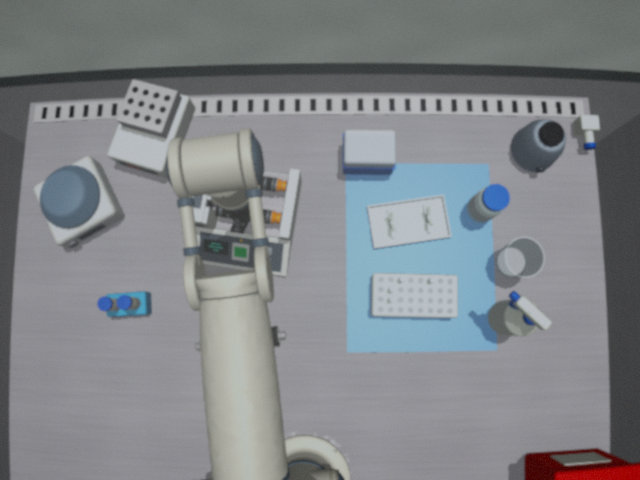

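```bash
python3 - <<'E'
from h import *
a=np.load('pics/w20.npz')['im'][240:360,270:430,::-1]; b=np.load('pics/w21.npz')['im'][130:230,180:300,::-1]
cv2.imwrite('pics/c20.png',np.hstack([cv2.resize(a,(400,300)),cv2.resize(b,(360,300))]))
E
```

```text
(no output)
```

View pics/c20.png

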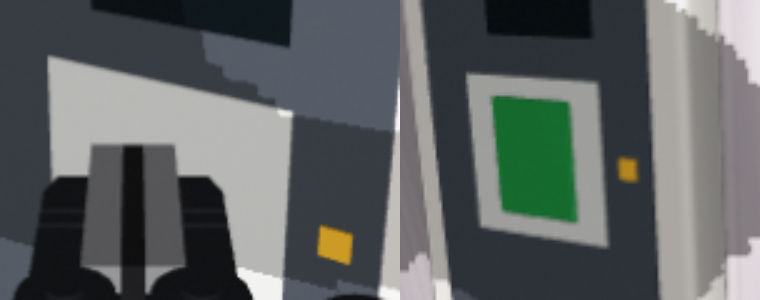

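```bash
python3 -c "
from bench import manip
print(manip.sign_off(), manip.observe()['time'])"
```

```text
the job is handed in; nothing more can be done
the job is handed in; nothing more can be done
```

The roller is back in the front bay and the start key has been pressed once and let go. I handed the job in about 25 s into the 53 s allowed; no verdict is reported.

**What I did**
- I gripped the roller from its cradle and tipped it to about 33° against the drive tower's top edge.
- I then pushed its lower end into the orange cup. A push of about 9.5 N means roughly 8 mm of travel.
- I lowered the other end down the groove until the roller was level, let the spring push it home, and opened the fingers.
- I pressed the green key with the shut fingertips at about 9.5 N measured at the wrist. The key sank below its frame in the picture and was up again after I lifted off.

**Last checks**
- **Roller position:** it lies about 1 mm off across and about 0.5 mm off lengthwise. It is about 1 to 2 mm low, where my depth readings themselves run about 1 mm low.
- **Roller tilt:** about 1.1°, inside the 3.4° limit. Both sleeve ends line up with the rear roller's.
- **Bystanders:** the tip box, tube rack, media bottle, tube stand and discard pot were found where they began, or look unmoved in the top picture. The network put the spray bottle on the mixer, which is a false report; the picture shows it in its place.
- **Robot:** it stood clear above the mixer with the wrist force near zero.

**Not confirmed:** I saw no change on the display or the amber lamp after the press. That the machine switched on rests only on the force reading and the sunken key.

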